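Clear the inspection stage and present the ball tray

ROBOT

A 6-joint arm with a two-finger parallel gripper is mounted at the origin on the work surface. World frame = base frame: x ahead of the robot, y to its left, z up, the work surface at z = 0. Lengths are in mm, angles in degrees, forces in N, time in s.
With the tool pointing down it reaches from about 275 to 875 mm from the base axis. Payload 12.5 kg.
Tool frame: the origin (TCP) lies between the finger pads; the fingertips stand 17 mm ahead of it and the grasp point (between the pads) lies 2 mm behind it; z points along the fingers, x is the direction in which the jaws open and shut, and the axes are right-handed (so a half turn about z gives the same grasp; the last joint's range is limited). The gripper opens to 85 mm and grips with 20 to 120 N. Pads are 22 mm wide; open, the fingers measure 114 mm over their backs; the gripper's body (76 mm by 85 mm) begins 54 mm behind the grasp point. The pads swing forward as they close: fully open they stand 13 mm farther back than shut.
Start: joints at [66.028, 20.094, 94.641, -0, 65.266, -4.847], TCP at [180.168, 519.638, 248.29] pointing down, gripper open.
Joint ranges: [-157.81, 157.81], [-45, 120.19], [0.68, 151.7], [-89.99, 269.99], [4.06, 180], [-164.3, 164.3]. Speed limits (degrees/s): [127.2, 127.2, 159.86, 180, 180, 180].

INTERFACE

Orientations are given as a 3x3 rotation matrix whose columns are the frame's x, y, z axes.
In Python, from rig import telemetry, get_image, camera_params, ctrl gives the robot as it stands.
- The arm moves only by the shell command python3 -m crank 'ROWS' [FORCE]. ROWS is JSON, a list of rows, each an object of numbers: "hand": the opening, from 0 (shut) to 1 (fully open); "x", "y", "z": the shift along the tool's x, y, z in cm; "ax", "ay", "az": the turn, a rotation vector about the tool's x, y, z in rad. In form: [{"hand": .., "x": .., "y": .., "z": .., "ax": .., "ay": .., "az": ..}, ...]. A call has 1 to 20 rows; each row is the pose to reach, as a shift and turn from the pose commanded when the call began, along the tool's axes at that moment; what a row does not reach only later rows make up. A row lasts 1/12 s, in which the tool goes at most 41.7 mm and 7.16 degrees, less where a joint would pass 70% of its speed; a pose out of reach is approached as far as the arm can. A call with a gripper value outside its range is refused whole. The fingers move at their own pace and stop on an object; FORCE is the grip in N (left out, the last holds). Time passes only in rows, so rows that repeat a pose let the fingers close. It gives the time, the measured TCP pose, the force and the opening at its end, in the units of the state.
- telemetry.get_state(): the state, without advancing time (a new reading comes with each control period).
- get_image(name): name is "scene" or "top"; returns (picture, depth): 400x640x3 uint8, red, green, blue; 400x640 float32, mm along the optical axis (not along the pixel's ray), 0 where there is no reading.
- camera_params(name): a dict with "camera_matrix" (3x3 intrinsics, pixels), "R" (3x3) and "t" (3): a world point X has camera coordinates R X + t. Camera axes: x right, y down, z forward; pixel columns grow to the right and rows downward; lengths in mm; the calibration is good to about 2 mm. A picture is of the moment at which its call begins. camera_params takes no time and is no camera call.
- ctrl.close_job(): hands the job in, once; it reports no verdict.
The state is a dict: "t": time; "joint_pos": joint angles; "qvel": joint speeds; "tau": joint torques, N m; "ee_pos": TCP position; "orientation": TCP orientation; "wrist_force": force on the tool from outside, world axes, zero at the start; "wrist_torque": the same for the moment, N m; "finger_gap": finger opening in mm.
Only numpy, scipy, OpenCV 4.12 (cv2) and the standard library are available. Lean on these libraries where they do the work, as an engineer would, in place of code of your own. Each camera call takes 0.05 s, during which the arm holds its last target.

TASK

Holding the grey scraper block, sweep the three loose metal chips off the raised inspection stage into the catch pan along its side (chips only ever touched by the scraper, not the fingers), then put the scraper back down on the bench, clear of the stage. Then lift the aluminium tray by its upright handle and carry it so that the loose steel ball stays in its pocket, without touching the ball or tipping the tray, and finish holding the tray level and still with its pocket over the middle of the stage, about 6 cm of air between tray and stage: do not put it down or let go. Leave the other things on the bench where they are.

Things in the scene. Friction and masses are not known exactly. Their poses are not given: they have to be found in the camera images.
- stage: Inspection stage, fixed to the bench (its place and yaw vary): a square block 170 x 170 mm with a dark flat top 36 mm above the bench, no lip. Origin at the middle of the square on the bench; x and y along its edges. The open catch pan sits along its +y side; an inspection camera on a post stands at its far corner.
- stage_top (a point): Middle of the stage's top surface, 36 mm above the bench; axes as the stage. The camera's post (12 mm thick, with the camera some 190 mm tall) stands at x = 150, y = -85 mm from here, on a foot from x = 80 to 170, y = -105 to -55 mm, 20 mm high above the bench.
- pan_floor (a point): Middle of the open catch pan's inner floor, 3 mm above the bench. The pan is 170 mm along stage x and 85 mm along stage y, from y = 85 to 170 mm, against the stage; walls 3 mm thick and 28 mm high, so lower than the stage top.
- chip0_center (a point): Centre of a loose steel chip, 18 x 14 x 8 mm, 14 g, lying flat on the stage within 50 mm of its middle line in x and in y.
- chip1_center (a point): Centre of a loose steel chip, 16 x 13 x 8 mm, 14 g, lying flat on the stage within 50 mm of its middle line in x and in y.
- chip2_center (a point): Centre of a loose steel chip, 18 x 12 x 9 mm, 14 g, lying flat on the stage within 50 mm of its middle line in x and in y.
- scraper_grip (a point): Grey scraper block, loose, standing on the bench (left or right of the stage), 130 g: a foot 125 mm (x) x 24 mm (y) x 20 mm high, under a grip 60 mm (x) x 20 mm (y) that rises from 20 to 66 mm above the underside. This point is in the grip on the block's middle, 44 mm above its underside; x along the long edge, z up.
- scraper: The same scraper block; origin at the middle of its underside.
- tray_handle (a point): Centre of the handle of the aluminium tray: an upright fin 16 mm thick (tray x), 40 mm wide (tray y), from 12 to 67 mm above the tray's underside; this point is 40 mm above the underside.
- tray_pocket (a point): Centre of the floor of the tray's round pocket (44 mm across, 4 mm deep), 8 mm above the tray's underside and 90 mm from the handle along tray +x; axes as the tray, z up.
- tray: The tray, loose, flat on the bench on the other side of the stage from the scraper: a plate 150 mm (x) x 70 mm (y) x 12 mm, about 0.22 kg. Origin at the middle of its underside; the handle stands 50 mm from there towards -x, the pocket 40 mm towards +x.
- ball: The loose steel ball, 22 mm across, 43 g, free to roll in the tray's pocket.
- ball_center (a point): Centre of the ball, 11 mm above the pocket floor at rest.
- beaker: Bystander, to be left alone: glass beaker, 68 mm across, 85 mm tall. Origin in its middle line, on its underside.
- tape: Bystander, to be left alone: cardboard-coloured roll (ring) lying flat, 60 mm across, 20 mm tall. Origin in its middle line, on its underside.
- jar: Bystander, to be left alone: amber glass jar, 60 mm across, 100 mm tall. Origin in its middle line, on its underside.
- screwdriver: Bystander, to be left alone: screwdriver lying down, 170 mm long.
- tipbox: Bystander, to be left alone: grey plastic box with a white lid, 70 x 80 x 55 mm. Origin in its middle line, on its underside.
- puck: Bystander, to be left alone: black plastic disc, 38 mm across, 22 mm tall. Origin in its middle line, on its underside.
Not all that is in view belongs to the job. Of the things shaped like the tray, the aluminium one is meant.

How it is judged (in metres and radians):
On the way, in this order (a step that is already met when the one before it is completed fails the run):
1. all three chips lie in the catch pan (x of chip0_center in the frame of stage between -0.084 and 0.084 m and y of chip0_center in the frame of stage between 0.085 and 0.17 m and height (world z) of each of chip0_center, chip1_center, chip2_center below 0.03 m and x of chip1_center in the frame of stage between -0.084 and 0.084 m and y of chip1_center in the frame of stage between 0.085 and 0.17 m and x of chip2_center in the frame of stage between -0.084 and 0.084 m and y of chip2_center in the frame of stage between 0.085 and 0.17 m), for 0.2 s.
2. the scraper stands or lies on the bench, let go, off the stage and its pan (height (world z) of scraper_grip below 0.052 m and contact force between scraper and the fingers below 0.1 N and contact force between scraper and stage below 0.05 N), for 0.2 s.
3. the tray is lifted off the bench (height (world z) of tray_pocket above 0.03 m and contact force between tray and the fingers above 0.5 N), for 0.2 s.
At the end, for the whole second after the job is handed in: Chips in the pan; scraper let go on the bench, off stage and pan; tray held by the fingers only, under 3 cm/s, tilt under 0.12 rad, pocket centre within 35 mm of the stage middle seen from above, underside 30 to 92 mm above the stage; ball in its pocket (all of step 1 and all of step 2 and horizontal distance between tray_pocket and stage_top below 0.035 m and z of tray_pocket in the frame of stage_top between 0.038 and 0.1 m and angle between tray_pocket's own z axis and vertical below 0.12 rad and distance between ball_center and tray_pocket below 0.021 m and contact force between tray and the fingers above 0.5 N and contact force between tray and stage below 0.05 N and linear speed of tray below 0.03 m/s); the arm keeps its last pose, push and grip.
It fails at once if the ball leaves its pocket (distance between ball_center and tray_pocket above 0.024 m).
It fails at once if the tray is tipped by more than 0.4 rad (angle between tray_pocket's own z axis and vertical above 0.4 rad).
It fails at once if the robot touches the ball (contact force between ball and the arm above 0.3 N or contact force between ball and the fingers above 0.3 N).
It fails at once if the hand or the tray touches a chip (contact force between any of chip0, chip1, chip2 and the fingers above 0.3 N or contact force between any of chip0, chip1, chip2 and the arm above 0.3 N or contact force between any of chip0, chip1, chip2 and tray above 0.3 N).
It fails at once if a bystander is moved by more than 30 mm (distance of any of beaker, tape, jar, screwdriver, tipbox, puck from where it was at the start of the episode above 0.03 m).
It also fails if it takes over 72 s, if anything falls off the work surface, if the arm or the gripper's body presses on something with over 40 N, if the wrist force passes 120 N, or if a joint passes its speed limit or range.

## Working session

There is one attempt and no reset: what is moved stays moved. The work goes in short steps, Python scripts to look and compute and a shell command to move; the robot and the scene stay as the last step left them, time stands still between calls to the robot, and variables do not carry over. Pictures are saved under pics/ and viewed, and the job is handed in when it is done.

```bash
ls; mkdir -p pics; python3 - <<'E'
from rig import telemetry,get_image,camera_params
import cv2,numpy as np
s=telemetry.get_state();print(s)
for n in("scene","top"):
    p,d=get_image(n);cv2.imwrite(f"pics/{n}0.png",p[:,:,::-1]);np.savez(f"{n}0.npz",p=p,d=d)
    c=camera_params(n);print(n,c)
E
```

```text
pics
{'t': 0.0, 'joint_pos': array([ 6.60273693e+01,  2.01256632e+01,  9.46773122e+01,  1.45813098e-03,
        6.52642266e+01, -4.84994815e+00]), 'qvel': array([ 0.09020266, -0.13726246, -0.06136476,  0.03216788, -0.03512365,
        0.08071138]), 'tau': array([-3.07705723e-04, -5.06107807e+01, -2.91401213e+01, -7.14881594e-05,
        4.61111762e-03,  4.98909935e-05]), 'ee_pos': array([180.04518625, 519.37003439, 247.74332756]), 'orientation': array([[ 3.27601749e-01,  9.44815774e-01, -4.97668449e-04],
       [ 9.44815184e-01, -3.27602104e-01, -1.06233083e-03],
       [-1.16674416e-03, -1.22183268e-04, -9.99999312e-01]]), 'wrist_force': array([ 0.04793871, -0.04112541,  0.3816398 ]), 'wrist_torque': array([ 0.02774759, -0.02422418,  0.01004653]), 'finger_gap': 85.47461095559453}
scene {'camera_matrix': array([[372.90778942,   0.        , 316.08011564],
       [  0.        , 372.90778942, 200.38405696],
       [  0.        ,   0.        ,   1.        ]]), 'R': array([[-0.29774555,  0.95441992, -0.02074139],
       [ 0.51941941,  0.14373488, -0.84234421],
       [-0.80096883, -0.26157772, -0.53854065]]), 't': array([ 301.57880528, -160.5961507 , 1429.48972622])}
top {'camera_matrix': array([[375.36163749,   0.        , 319.52780634],
       [  0.        , 375.36163749, 198.35962857],
       [  0.        ,   0.        ,   1.        ]]), 'R': array([[ 0.02560931, -0.99960246,  0.01179376],
       [-0.98235795, -0.02735022, -0.18499953],
       [ 0.18524855, -0.00684799, -0.98266784]]), 't': array([-190.35726525,  471.91697058, 1068.47913886])}
```

View pics/scene0.png

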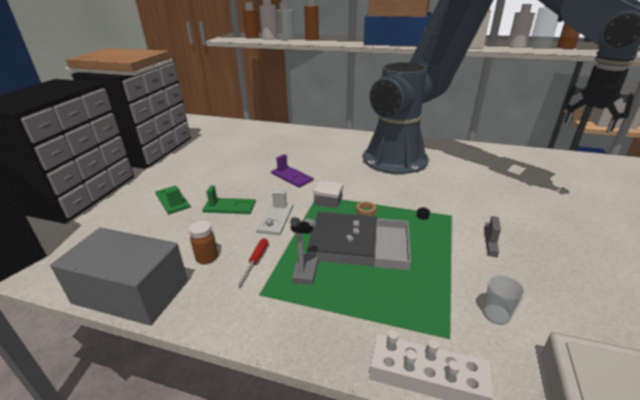

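View pics/top0.png

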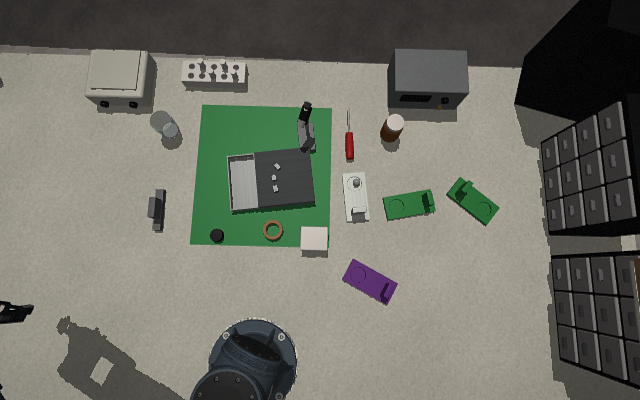

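The candidates are:
- **Tray:** the white-grey aluminium one at top (355,197) carries the ball. Decoys are two green trays at (409,205) and (472,200) and a purple one at (370,281).
- **Scraper:** the grey block at (157,210). The box at (428,78) and the rack at (215,73) are not it.

I'll check these in a close crop and measure.

```bash
cat > h.py <<'E'
import numpy as np,cv2
from rig import camera_params
def cloud(n,f=None):
    z=np.load(f or f"{n}0.npz");c=camera_params(n);K=c["camera_matrix"];d=z["d"].astype(float)
    v,u=np.mgrid[0:400,0:640]
    pc=np.stack([(u-K[0,2])/K[0,0]*d,(v-K[1,2])/K[1,1]*d,d],-1)
    W=(pc-c["t"])@c["R"]; W[d==0]=np.nan
    return z["p"],W
def proj(n,X):
    c=camera_params(n);q=np.atleast_2d(X)@c["R"].T+c["t"];q=q@c["camera_matrix"].T
    return q[:,:2]/q[:,2:]
E
python3 - <<'E'
from h import *
p,W=cloud("top")
for n,(u0,v0,w,h) in dict(a=(215,140,110,82),b=(335,165,40,60),c=(140,180,40,60)).items():
    k=7 if n=="a" else 9
    cv2.imwrite(f"pics/crop_{n}.png",cv2.resize(p[v0:v0+h,u0:u0+w,::-1],None,fx=k,fy=k,interpolation=cv2.INTER_NEAREST))
np.set_printoptions(precision=1,suppress=True)
for u,v in[(276,166),(274,178),(276,188),(290,190),(240,180),(355,182),(355,210),(151,207),(160,197),(300,240),(217,236),(355,197)]:print(u,v,W[v,u])
p2,W2=cloud("scene")
for u,v in[(330,230),(396,245),(270,226),(279,197),(492,235)]:print(u,v,W2[v,u])
E
```

```text
276 166 [572.  -44.2  46.3]
274 178 [535.4 -39.7  43.8]
276 188 [505.2 -47.   42.6]
290 190 [502.5 -88.2  32. ]
240 180 [536.5  70.7   0.1]
355 182 [ 534.3 -284.6   25.6]
355 210 [ 441.5 -281.2   65.5]
151 207 [434.5 308.8  62.8]
160 197 [472.6 304.8  18.3]
300 240 [ 351.8 -124.4   50.5]
217 236 [359.5 123.8  19.1]
355 197 [ 490.5 -286.5   11.4]
330 230 [ 549.3 -104.8   36.1]
396 245 [523.8  69.7   3.6]
270 226 [ 540.6 -285.4    6.9]
279 197 [ 453.8 -289.3   51.8]
492 235 [468.7 301.3  45. ]
```

View pics/crop_a.png

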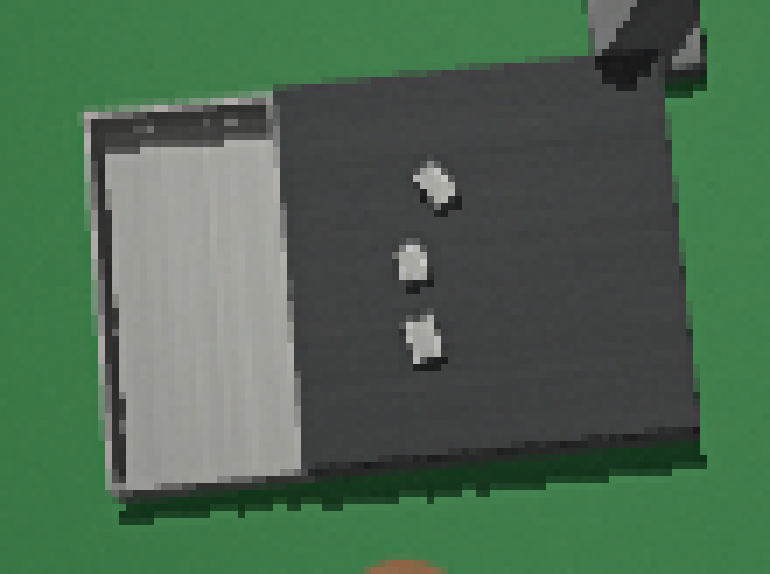

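View pics/crop_b.png

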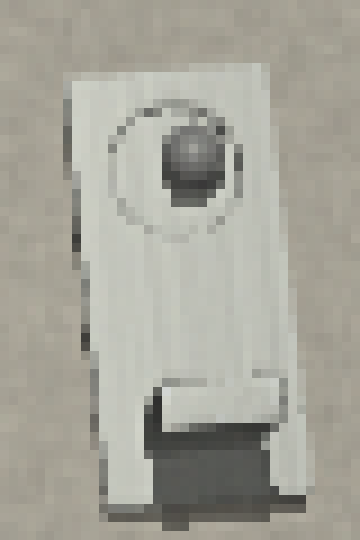

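View pics/crop_c.png

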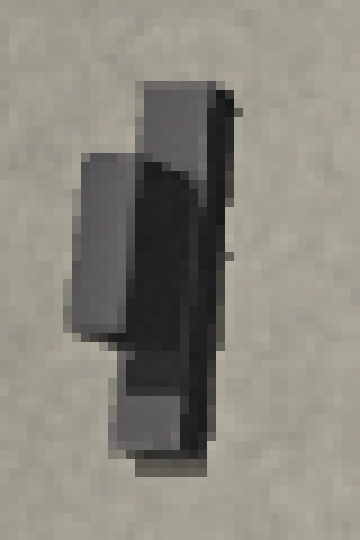

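Crop a shows the stage, with the pan to its left and chips at full-frame pixels (277,166), (274,178) and (275,188). Crop b shows the white aluminium tray with the ball at (356,183) and the handle at the near end. Crop c shows the scraper with its grip at (151,207). Next I'll fit poses from both views.

```bash
python3 - <<'E'
from h import *
np.set_printoptions(precision=1,suppress=True)
def rect(P):
    (c,s,a)=cv2.minAreaRect(P[:,:2].astype(np.float32)); return np.array(c),np.array(s),a
for n in("top","scene"):
    p,W=cloud(n);W=W.reshape(-1,3);g=p.reshape(-1,3).astype(int)
    def sel(x0,x1,y0,y1,z0,z1,m=None):
        k=(W[:,0]>x0)&(W[:,0]<x1)&(W[:,1]>y0)&(W[:,1]<y1)&(W[:,2]>z0)&(W[:,2]<z1)
        if m is not None:k&=m
        return W[k]
    print(n)
    for nm,b in dict(stage=(420,650,-180,60,32,39.5),griptop=(380,520,260,350,60,70),foot=(380,520,260,350,14,24),
      handle=(400,480,-330,-250,60,72),plate=(400,600,-340,-230,8,17),ball=(500,570,-320,-250,18,40),pan=(420,660,10,130,20,31),
      tape=(330,420,-80,20,12,25),puck=(330,400,90,150,16,27),tipbox=(310,420,-190,-70,45,62),jar=(550,720,-460,-340,80,115),beaker=(560,720,200,340,60,100)).items():
        P=sel(*b)
        if len(P)>3:
            r=rect(P);print(nm,len(P),"rect",*r,"mean",P.mean(0))
    bright=g.sum(1)>280
    k=sel(470,620,-110,20,40.5,52);
    print(len(k))
    idx=np.where((W[:,0]>470)&(W[:,0]<600)&(W[:,1]>-110)&(W[:,1]<20)&(W[:,2]>39)&(W[:,2]<52)&bright)[0]
    m=np.zeros(400*640,np.uint8);m[idx]=1
    N,L=cv2.connectedComponents(m.reshape(400,640),connectivity=4)
    for i in range(1,N):
        q=W[L.reshape(-1)==i]
        if len(q)>5:print("chip",len(q),q.mean(0),q.min(0),q.max(0))
E
```

```text
top
stage 2615 rect [544.3 -66.6] [171.6 171.7] 7.806158065795898 mean [543.3 -67.9  34.9]
griptop 147 rect [434.8 307.5] [58.3 21.9] 1.6455464363098145 mean [435.  307.3  63.9]
foot 192 rect [439.7 308.1] [116.9  24.5] 0.7878785133361816 mean [440.2 305.4  18.5]
handle 76 rect [ 443.7 -293.2] [15.4 40.8] 4.035317420959473 mean [ 443.6 -292.6   64.9]
plate 734 rect [ 493.8 -287.6] [150.5  70.6] 6.385570526123047 mean [ 492.8 -287.    10.8]
ball 38 rect [ 535.4 -288. ] [19.6 18.7] 4.485235214233398 mean [ 535.3 -288.1   24.1]
pan 188 rect [528.   52.2] [172.5 100.8] 6.541263103485107 mean [528.6  69.   25.7]
tape 177 rect [383.5 -38.4] [57.7 56.6] 48.3424186706543 mean [383.4 -38.8  18.2]
puck 126 rect [363.4 127.3] [35.1 35.3] 69.87570190429688 mean [363.4 127.2  20.7]
tipbox 558 rect [ 358.6 -157. ] [69.7 66.8] 0.9617242813110352 mean [ 357.5 -156.3   53.1]
jar 246 rect [ 697.9 -393. ] [44.6 50. ] 2.267495632171631 mean [ 697.5 -392.3   97.2]
beaker 195 rect [689.5 301.5] [67.  60.1] 89.02334594726562 mean [688.4 304.7  74.8]
71
chip 21 [573.2 -46.1  43.8] [564.  -53.1  41.7] [582.1
[... 701 characters left out ...]
2  51.1] [175.2 101.4] 7.23012113571167 mean [547.5  61.7  25.8]
tape 164 rect [388.  -37.4] [60.3 57.5] 42.53562927246094 mean [389.3 -36.7  18.2]
puck 91 rect [364.4 130.9] [33.9 39.6] 54.965667724609375 mean [368.4 129.   21.3]
tipbox 313 rect [ 361.3 -156.3] [72.9 67.9] 0.9362277388572693 mean [ 367.8 -154.6   53.7]
jar 240 rect [ 698.6 -392.1] [50.7 42.7] 89.99607849121094 mean [ 702.9 -388.    97.8]
beaker 523 rect [690.5 302.3] [66.4 58.5] 89.91033935546875 mean [683.  303.6  74.4]
75
chip 25 [509.3 -42.9  43.4] [499.9 -50.   40.3] [518.5 -36.6  46.3]
chip 26 [541.  -36.6  43.6] [531.9 -45.7  39.2] [549.2 -29.9  45.9]
chip 28 [576.4 -45.5  44.1] [566.9 -52.6  39. ] [584.9 -38.4  46.2]
```

The picture and depth fits from both views agree within 3 mm and match the sizes given:

| Item | Position (mm) | Yaw |
|---|---|---|
| Stage | (544.5, -67) | 7.7° |
| Scraper | (439, 308) | 1.2° |
| Tray | centre (494, -287) | 6.5° |
| Tray handle | (444.7, -293) | as tray |

In the stage frame the chips lie at x -34 to +33 and y 17 to 30, so one stroke of the 125 mm foot covers all three.

```bash
cat > go.py <<'E'
import sys,numpy as np
from rig import telemetry
from scipy.spatial.transform import Rotation as Ro
# usage: go.py x y z jawangle_deg  -> shift in tool cm and rotation vector
s=telemetry.get_state();R=s["orientation"];p=s["ee_pos"]
x,y,z,a=map(float,sys.argv[1:5]);a=np.radians(a)
cur=np.arctan2(R[1,0],R[0,0])
T=np.array([[np.cos(a),np.sin(a),0],[np.sin(a),-np.cos(a),0],[0,0,-1]])
d=R.T@(np.array([x,y,z])-p)/10
print("t",round(s["t"],2),"pos",p.round(1),"jaw",round(np.degrees(cur),2),"gap",round(s["finger_gap"],1),"F",s["wrist_force"].round(1),"j",s["joint_pos"].round(0))
print("shift cm",d.round(2),"rot",Ro.from_matrix(R.T@T).as_rotvec().round(4))
E
python3 go.py 439 308.2 120 91.2
```

```text
t 0.1 pos [180.1 519.4 247.8] jaw 70.87 gap 85.1 F [0.5 0.2 0.1] j [66. 20. 95.  0. 65. -5.]
shift cm [-11.46  31.39  12.79] rot [-3.000e-04  1.000e-03 -3.548e-01]
```

```bash
python3 -m crank '[{"hand":0.7,"x":-1,"y":3,"z":0.5,"az":-0.05},{"hand":0.7,"x":-2.5,"y":6.5,"z":2,"az":-0.1},{"hand":0.7,"x":-4,"y":10,"z":4,"az":-0.15},{"hand":0.7,"x":-5.3,"y":13.5,"z":6,"az":-0.2},{"hand":0.7,"x":-6.5,"y":17,"z":8,"az":-0.25},{"hand":0.7,"x":-7.8,"y":20.5,"z":9.5,"az":-0.3},{"hand":0.7,"x":-9,"y":24,"z":11,"az":-0.355},{"hand":0.7,"x":-10,"y":27.5,"z":12,"az":-0.355},{"hand":0.7,"x":-11,"y":30,"z":12.8,"az":-0.355},{"hand":0.7,"x":-11.46,"y":31.4,"z":12.8,"az":-0.355},{"hand":0.7,"x":-11.46,"y":31.4,"z":12.8,"az":-0.355},{"hand":0.7,"x":-11.46,"y":31.4,"z":12.8,"az":-0.355}]' 60; python3 go.py 439 308.2 48 91.2
```

```text
t 0.1 pos [180.1 519.4 247.8] jaw 70.87 gap 85.1 F [0.5 0.2 0.1] j [66. 20. 95.  0. 65. -5.]
shift cm [-11.45  31.39  19.99] rot [-3.000e-04  1.000e-03 -3.548e-01]schema error: expected keys hand, x, y, z, ax, ay, az
```

```bash
python3 - <<'E'
from rig import get_image
import cv2,numpy as np
p,d=get_image("scene");cv2.imwrite("pics/s1.png",cv2.resize(p[130:290,400:600,::-1],None,fx=4,fy=4))
E
```

```text
(no output)
```

View pics/s1.png

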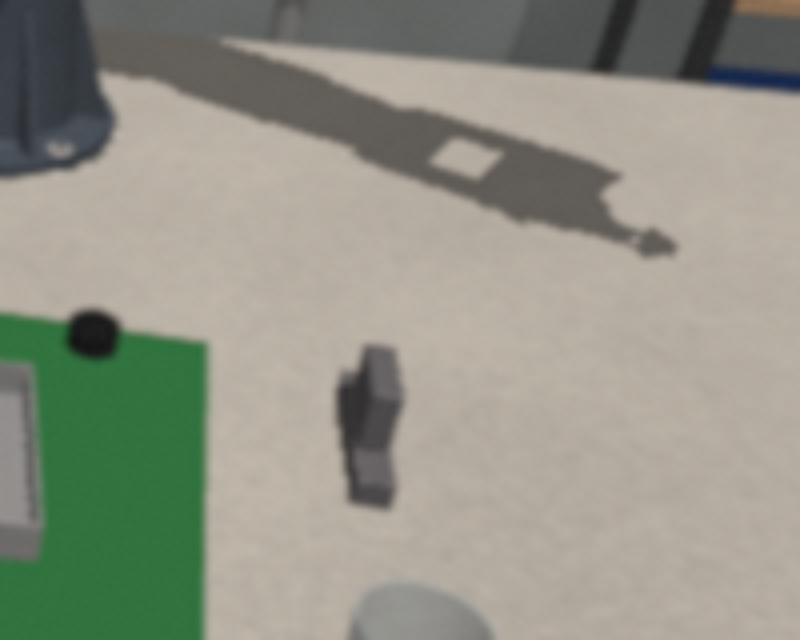

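That call was refused because every key is required, and nothing moved. The picture shows the scraper at crop (370,425) with no arm there. I'll send it again in full form.

```bash
python3 -m crank '[{"hand":0.7,"x":-1,"y":3,"z":0.5,"ax":0,"ay":0,"az":-0.05},{"hand":0.7,"x":-2.5,"y":6.5,"z":2,"ax":0,"ay":0,"az":-0.1},{"hand":0.7,"x":-4,"y":10,"z":4,"ax":0,"ay":0,"az":-0.15},{"hand":0.7,"x":-5.3,"y":13.5,"z":6,"ax":0,"ay":0,"az":-0.2},{"hand":0.7,"x":-6.5,"y":17,"z":8,"ax":0,"ay":0,"az":-0.25},{"hand":0.7,"x":-7.8,"y":20.5,"z":9.5,"ax":0,"ay":0,"az":-0.3},{"hand":0.7,"x":-9,"y":24,"z":11,"ax":0,"ay":0,"az":-0.355},{"hand":0.7,"x":-10,"y":27.5,"z":12,"ax":0,"ay":0,"az":-0.355},{"hand":0.7,"x":-11,"y":30,"z":12.8,"ax":0,"ay":0,"az":-0.355},{"hand":0.7,"x":-11.46,"y":31.4,"z":12.8,"ax":0,"ay":0,"az":-0.355},{"hand":0.7,"x":-11.46,"y":31.4,"z":12.8,"ax":0,"ay":0,"az":-0.355},{"hand":0.7,"x":-11.46,"y":31.4,"z":12.8,"ax":0,"ay":0,"az":-0.355}]' 60; python3 go.py 439 308.2 48 91.2
python3 - <<'E'
from rig import get_image
import cv2,numpy as np
p,d=get_image("scene");cv2.imwrite("pics/s2.png",cv2.resize(p[130:290,400:600,::-1],None,fx=4,fy=4))
E
```

```text
t: 1.15
ee_pos: [439.4, 308.2, 120.1]
orientation: [[-0.02, 1.0, -0.001], [1.0, 0.02, -0.0], [-0.0, -0.001, -1.0]]
wrist_force: [-0.1, -0.4, 0.0]
finger_gap: 59.6
t 1.15 pos [439.4 308.2 120.1] jaw 91.13 gap 59.6 F [-0.1 -0.4  0. ] j [ 30.  28. 103.   0.  49. -61.]
shift cm [ 0.01 -0.03  7.21] rot [-0.0005  0.0002 -0.0012]
```

View pics/s2.png

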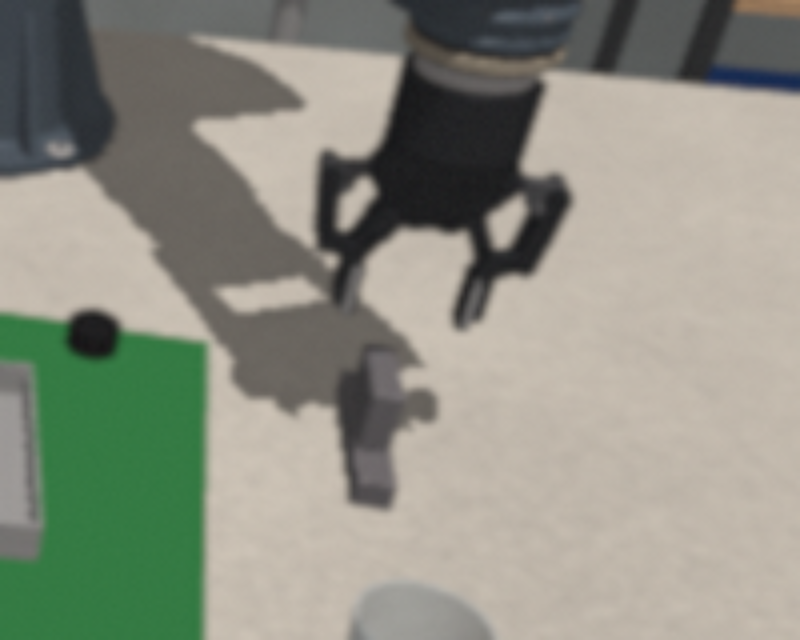

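The fingers, at crop (345,290) and (465,320), straddle the grip at (378,360). Next I'll descend and close.

```bash
python3 -m crank '[{"hand":0.7,"x":0,"y":0,"z":2.5,"ax":0,"ay":0,"az":0},{"hand":0.7,"x":0,"y":0,"z":5,"ax":0,"ay":0,"az":0},{"hand":0.7,"x":0,"y":0,"z":6.5,"ax":0,"ay":0,"az":0},{"hand":0.7,"x":0,"y":0,"z":7.2,"ax":0,"ay":0,"az":0},{"hand":0.7,"x":0,"y":0,"z":7.2,"ax":0,"ay":0,"az":0},{"hand":0.4,"x":0,"y":0,"z":7.2,"ax":0,"ay":0,"az":0},{"hand":0.2,"x":0,"y":0,"z":7.2,"ax":0,"ay":0,"az":0},{"hand":0,"x":0,"y":0,"z":7.2,"ax":0,"ay":0,"az":0},{"hand":0,"x":0,"y":0,"z":7.2,"ax":0,"ay":0,"az":0},{"hand":0,"x":0,"y":0,"z":7.2,"ax":0,"ay":0,"az":0},{"hand":0,"x":0,"y":0,"z":7.2,"ax":0,"ay":0,"az":0},{"hand":0,"x":0,"y":0,"z":7.2,"ax":0,"ay":0,"az":0}]' 60; python3 go.py 439 308.2 140 91.2
```

```text
t: 2.2
ee_pos: [439.7, 308.9, 49.4]
orientation: [[-0.021, 1.0, 0.001], [1.0, 0.021, 0.001], [0.001, 0.001, -1.0]]
wrist_force: [-2.4, 1.7, 7.6]
finger_gap: 19.4
t 2.2 pos [439.7 308.9  49.4] jaw 91.22 gap 19.4 F [-2.4  1.7  7.6] j [ 30.  35. 104.   0.  40. -61.]
shift cm [-0.06 -0.06 -9.06] rot [ 0.0014 -0.001   0.0003]
```

```bash
python3 -m crank '[{"hand":0,"x":0,"y":0,"z":-1,"ax":0,"ay":0,"az":0},{"hand":0,"x":0,"y":0,"z":-3,"ax":0,"ay":0,"az":0},{"hand":0,"x":0,"y":0,"z":-5.5,"ax":0,"ay":0,"az":0},{"hand":0,"x":0,"y":0,"z":-8,"ax":0,"ay":0,"az":0},{"hand":0,"x":0,"y":0,"z":-10,"ax":0,"ay":0,"az":0},{"hand":0,"x":0,"y":0,"z":-11,"ax":0,"ay":0,"az":0},{"hand":0,"x":0,"y":0,"z":-11,"ax":0,"ay":0,"az":0},{"hand":0,"x":0,"y":0,"z":-11,"ax":0,"ay":0,"az":0}]' 60; python3 go.py 547.8 -91.8 160 97.7
python3 - <<'E'
from rig import get_image
import cv2,numpy as np
from h import *
for n in("scene","top"):
    p,d=get_image(n);np.savez("l_%s.npz"%n,p=p,d=d)
    q,W=cloud(n,"l_%s.npz"%n);W=W.reshape(-1,3)
    k=(abs(W[:,0]-439)<75)&(abs(W[:,1]-308)<30)&(W[:,2]>95)&(W[:,2]<137)
    print(n,k.sum(),W[k].min(0),W[k].max(0))
p,d=get_image("scene");cv2.imwrite("pics/s3.png",cv2.resize(p[100:260,400:600,::-1],None,fx=4,fy=4))
E
```

```text
t: 2.87
ee_pos: [439.1, 308.4, 158.1]
orientation: [[-0.021, 1.0, 0.0], [1.0, 0.021, 0.0], [0.0, 0.0, -1.0]]
wrist_force: [-0.3, -0.4, -1.7]
finger_gap: 19.6
t 2.87 pos [439.1 308.4 158.1] jaw 91.21 gap 19.6 F [-0.3 -0.4 -1.7] j [ 30.  25. 101.   0.  53. -61.]
shift cm [-40.24  10.02  -0.19] rot [ 1.000e-04 -1.000e-04 -1.132e-01]
scene 279 [376.00035591 295.48437592 108.85479931] [502.55089868 322.28807782 136.94785901]
top 333 [372.05440868 292.89636898 105.11455062] [497.55625513 320.94128458 136.80572299]
```

View pics/s3.png

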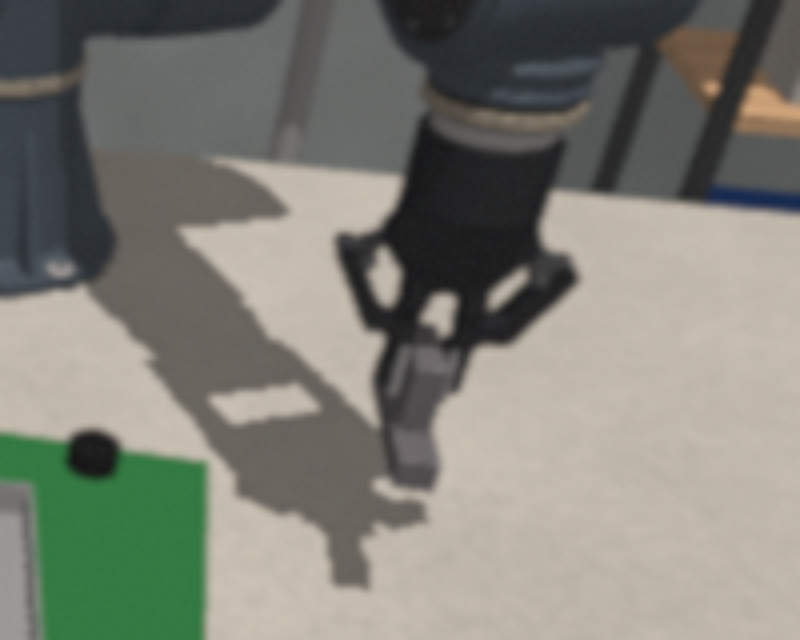

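The scraper is held straight at crop (415,410). Its underside is at about 109 mm with the TCP at 158, so the offset is 49 mm. I'll carry it over the stage.

```bash
python3 -m crank '[{"hand":0,"x":-1,"y":0.2,"z":0,"ax":0,"ay":0,"az":0},{"hand":0,"x":-3,"y":0.7,"z":0,"ax":0,"ay":0,"az":0},{"hand":0,"x":-6,"y":1.5,"z":0,"ax":0,"ay":0,"az":-0.02},{"hand":0,"x":-9,"y":2.2,"z":0,"ax":0,"ay":0,"az":-0.04},{"hand":0,"x":-12,"y":3,"z":0,"ax":0,"ay":0,"az":-0.06},{"hand":0,"x":-15,"y":3.7,"z":0,"ax":0,"ay":0,"az":-0.08},{"hand":0,"x":-18,"y":4.5,"z":0,"ax":0,"ay":0,"az":-0.1},{"hand":0,"x":-21,"y":5.2,"z":0,"ax":0,"ay":0,"az":-0.113},{"hand":0,"x":-24,"y":6,"z":0,"ax":0,"ay":0,"az":-0.113},{"hand":0,"x":-27,"y":6.7,"z":0,"ax":0,"ay":0,"az":-0.113},{"hand":0,"x":-30,"y":7.5,"z":0,"ax":0,"ay":0,"az":-0.113},{"hand":0,"x":-33,"y":8.2,"z":0,"ax":0,"ay":0,"az":-0.113},{"hand":0,"x":-36,"y":9,"z":0,"ax":0,"ay":0,"az":-0.113},{"hand":0,"x":-38.5,"y":9.6,"z":0,"ax":0,"ay":0,"az":-0.113},{"hand":0,"x":-40,"y":10,"z":0,"ax":0,"ay":0,"az":-0.113},{"hand":0,"x":-40.2,"y":10,"z":0,"ax":0,"ay":0,"az":-0.113},{"hand":0,"x":-40.2,"y":10,"z":0,"ax":0,"ay":0,"az":-0.113},{"hand":0,"x":-40.2,"y":10,"z":0,"ax":0,"ay":0,"az":-0.113}]' 60; python3 go.py 547.8 -91.8 86.5 97.7
python3 - <<'E'
from rig import get_image
import cv2,numpy as np
from h import *
for n in("scene","top"):
    p,d=get_image(n);np.savez("l_%s.npz"%n,p=p,d=d)
    q,W=cloud(n,"l_%s.npz"%n);W=W.reshape(-1,3)
    k=(abs(W[:,0]-547)<85)&(abs(W[:,1]+91)<30)&(W[:,2]>95)&(W[:,2]<135)
    print(n,k.sum(),W[k].min(0),W[k].max(0))
    cv2.imwrite(f"pics/{n}4.png",cv2.resize(p[100:240,200:400,::-1] if n=="top" else p[160:300,240:440,::-1],None,fx=4,fy=4))
E
```

```text
t: 4.52
ee_pos: [547.3, -90.5, 157.9]
orientation: [[-0.134, 0.991, -0.001], [0.991, 0.134, 0.001], [0.001, -0.001, -1.0]]
wrist_force: [0.1, 0.1, -0.8]
finger_gap: 19.3
t 4.52 pos [547.3 -90.5 157.9] jaw 97.7 gap 19.3 F [ 0.1  0.1 -0.8] j [ -14.   27.   99.    0.   55. -112.]
shift cm [-0.14  0.04  7.14] rot [-0.001  -0.0006  0.    ]
scene 189 [514.00782843 -97.00470128 108.27502338] [609.78597439 -70.72333984 134.94381101]
top 30 [ 481.53149062 -109.01519953  109.63508047] [505.75911908 -97.4975781  131.39391226]
```

View pics/scene4.png

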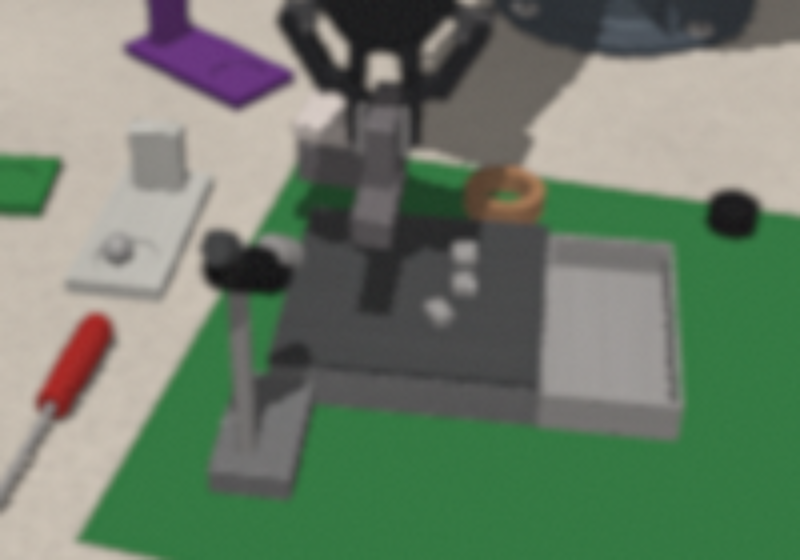

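View pics/top4.png

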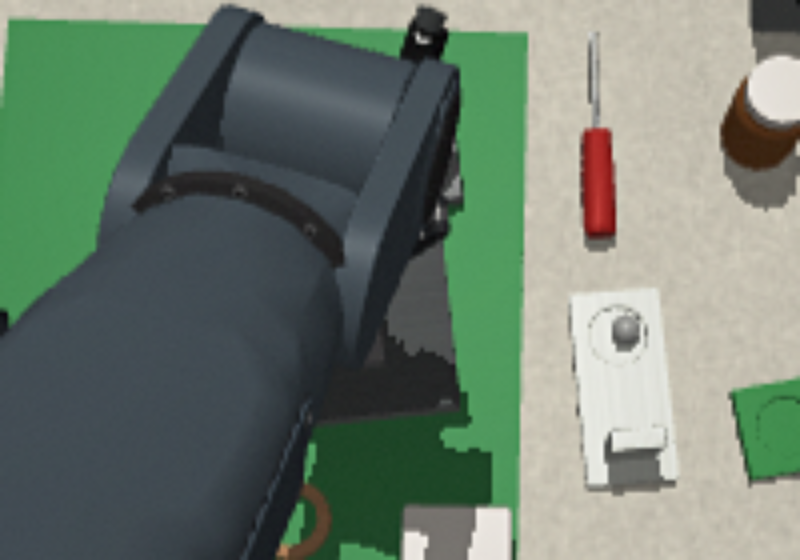

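The scraper hangs over the stage behind the chips, with its foot end at scene-crop (375,230) and the chips at (465,250), (463,283) and (437,312). I'll check the inspection camera head at (250,265) for clearance.

```bash
python3 - <<'E'
from h import *
p,W=cloud("scene")
W=W.reshape(-1,3);c,s=np.cos(np.radians(7.7)),np.sin(np.radians(7.7))
r=W[:,:2]-[544.5,-67];S=np.c_[r@[c,s],r@[-s,c],W[:,2]]
k=(S[:,0]>60)&(S[:,0]<220)&(S[:,1]>-150)&(S[:,1]<-20)
for z in range(40,220,20):
    q=S[k&(S[:,2]>z)&(S[:,2]<=z+20)]
    if len(q):print(z,len(q),q.min(0).round(),q.max(0).round())
E
```

```text
40 33 [152. -90.  40.] [159. -80.  59.]
60 34 [151. -89.  60.] [158. -79.  79.]
80 37 [149. -91.  80.] [160. -79. 100.]
100 33 [152. -90. 101.] [159. -80. 119.]
120 69 [119. -91. 121.] [159. -56. 140.]
140 188 [ 112. -102.  140.] [171. -55. 160.]
160 105 [ 139. -102.  160.] [171. -72. 180.]
180 23 [157. -98. 180.] [167. -84. 185.]
```

The head stays at stage x ≥ 112 and the tool reaches only x ≤ 62, so it is clear. I'll lower to about 1 mm above the stage.

```bash
python3 -m crank '[{"hand":0,"x":-0.1,"y":0,"z":1.5,"ax":0,"ay":0,"az":0},{"hand":0,"x":-0.1,"y":0,"z":3.5,"ax":0,"ay":0,"az":0},{"hand":0,"x":-0.1,"y":0,"z":5.5,"ax":0,"ay":0,"az":0},{"hand":0,"x":-0.1,"y":0,"z":6.5,"ax":0,"ay":0,"az":0},{"hand":0,"x":-0.1,"y":0,"z":7,"ax":0,"ay":0,"az":0},{"hand":0,"x":-0.1,"y":0,"z":7.1,"ax":0,"ay":0,"az":0},{"hand":0,"x":-0.1,"y":0,"z":7.1,"ax":0,"ay":0,"az":0},{"hand":0,"x":-0.1,"y":0,"z":7.1,"ax":0,"ay":0,"az":0}]' 60; python3 go.py 531.8 27.1 86.5 97.7
python3 - <<'E'
from rig import get_image
import cv2,numpy as np
p,d=get_image("scene");cv2.imwrite("pics/s5.png",cv2.resize(p[180:280,270:420,::-1],None,fx=5,fy=5))
E
```

```text
t: 5.28
ee_pos: [548.5, -92.3, 88.2]
orientation: [[-0.134, 0.991, 0.001], [0.991, 0.134, -0.0], [-0.001, 0.001, -1.0]]
wrist_force: [0.7, -0.9, -0.9]
finger_gap: 19.3
t 5.28 pos [548.5 -92.3  88.2] jaw 97.7 gap 19.3 F [ 0.7 -0.9 -0.9] j [ -14.   33.  101.   -0.   46. -112.]
shift cm [12.05 -0.05  0.16] rot [0.0013 0.0005 0.    ]
```

View pics/s5.png

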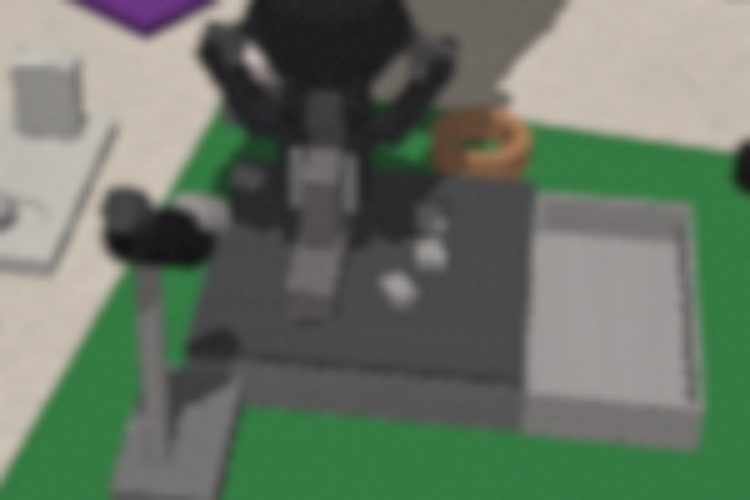

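The scraper sits low behind the chips at crop (320,260), with the chips at (432,222), (430,255) and (400,290). There is no contact force, so the sweep goes slowly towards the pan.

```bash
python3 -m crank '[{"hand":0,"x":0.2,"y":0,"z":0.1,"ax":0,"ay":0,"az":0},{"hand":0,"x":0.7,"y":0,"z":0.15,"ax":0,"ay":0,"az":0},{"hand":0,"x":1.3,"y":0,"z":0.15,"ax":0,"ay":0,"az":0},{"hand":0,"x":1.9,"y":0,"z":0.15,"ax":0,"ay":0,"az":0},{"hand":0,"x":2.5,"y":0,"z":0.15,"ax":0,"ay":0,"az":0},{"hand":0,"x":3.1,"y":0,"z":0.15,"ax":0,"ay":0,"az":0},{"hand":0,"x":3.7,"y":0,"z":0.15,"ax":0,"ay":0,"az":0},{"hand":0,"x":4.3,"y":0,"z":0.15,"ax":0,"ay":0,"az":0},{"hand":0,"x":4.9,"y":0,"z":0.15,"ax":0,"ay":0,"az":0},{"hand":0,"x":5.5,"y":0,"z":0.15,"ax":0,"ay":0,"az":0},{"hand":0,"x":6.1,"y":0,"z":0.15,"ax":0,"ay":0,"az":0},{"hand":0,"x":6.7,"y":0,"z":0.15,"ax":0,"ay":0,"az":0},{"hand":0,"x":7.3,"y":0,"z":0.15,"ax":0,"ay":0,"az":0},{"hand":0,"x":7.3,"y":0,"z":0.15,"ax":0,"ay":0,"az":0}]' 60; python3 go.py 531.8 27.1 86.5 97.7
python3 - <<'E'
from rig import get_image
import cv2,numpy as np
p,d=get_image("scene");cv2.imwrite("pics/s6.png",cv2.resize(p[180:280,270:420,::-1],None,fx=5,fy=5))
E
```

```text
t: 6.5
ee_pos: [537.9, -18.9, 85.8]
orientation: [[-0.134, 0.991, -0.0], [0.991, 0.134, 0.0], [0.0, -0.0, -1.0]]
wrist_force: [-0.1, 0.5, -2.0]
finger_gap: 18.8
t 6.5 pos [537.9 -18.9  85.8] jaw 97.73 gap 18.8 F [-0.1  0.5 -2. ] j [  -7.   32.  103.    0.   45. -105.]
shift cm [ 4.64  0.01 -0.07] rot [-0.0003 -0.0003  0.0004]
```

View pics/s6.png

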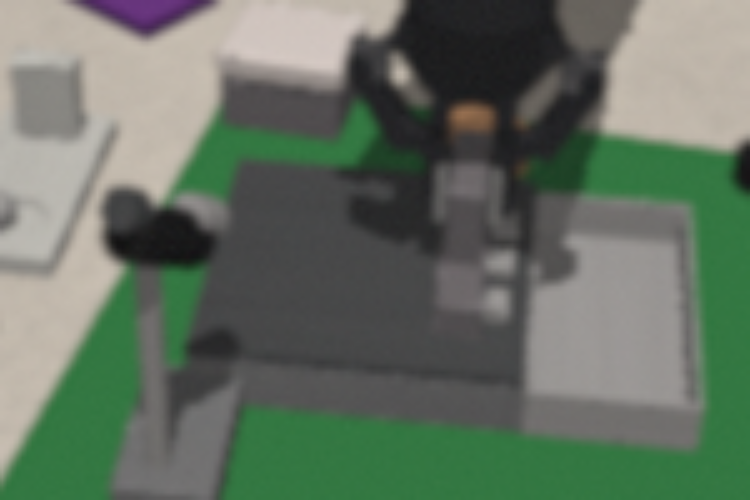

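The chips are riding ahead of the scraper at crop (497,300) and (500,262), and the third is behind the finger. I'll continue over the edge.

```bash
python3 -m crank '[{"hand":0,"x":0.4,"y":0,"z":0,"ax":0,"ay":0,"az":0},{"hand":0,"x":0.9,"y":0,"z":0,"ax":0,"ay":0,"az":0},{"hand":0,"x":1.4,"y":0,"z":0,"ax":0,"ay":0,"az":0},{"hand":0,"x":1.9,"y":0,"z":0,"ax":0,"ay":0,"az":0},{"hand":0,"x":2.4,"y":0,"z":0,"ax":0,"ay":0,"az":0},{"hand":0,"x":2.9,"y":0,"z":0,"ax":0,"ay":0,"az":0},{"hand":0,"x":3.4,"y":0,"z":0,"ax":0,"ay":0,"az":0},{"hand":0,"x":3.9,"y":0,"z":0,"ax":0,"ay":0,"az":0},{"hand":0,"x":4.3,"y":0,"z":0,"ax":0,"ay":0,"az":0},{"hand":0,"x":4.6,"y":0,"z":0,"ax":0,"ay":0,"az":0},{"hand":0,"x":4.6,"y":0,"z":0,"ax":0,"ay":0,"az":0}]' 60; python3 go.py 531.8 27.1 86.5 97.7
python3 - <<'E'
from rig import get_image
import cv2,numpy as np
p,d=get_image("scene");cv2.imwrite("pics/s7.png",cv2.resize(p[180:280,270:420,::-1],None,fx=5,fy=5))
E
```

```text
t: 7.47
ee_pos: [531.9, 26.2, 85.8]
orientation: [[-0.134, 0.991, -0.0], [0.991, 0.134, 0.0], [0.0, -0.0, -1.0]]
wrist_force: [0.1, -0.0, -1.4]
finger_gap: 19.0
t 7.47 pos [531.9  26.2  85.8] jaw 97.72 gap 19.0 F [ 0.1 -0.  -1.4] j [  -2.   31.  104.    0.   44. -100.]
shift cm [ 0.09  0.   -0.07] rot [-0.0001 -0.0001  0.0003]
```

View pics/s7.png

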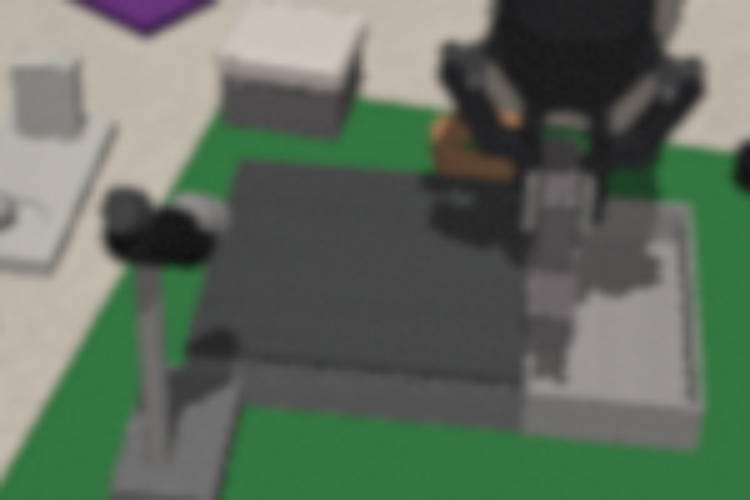

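The stage is clear, and the scraper at crop (555,270) hides the pan's near side. I'll rise, move aside and check the pan.

```bash
python3 -m crank '[{"hand":0,"x":0,"y":0,"z":-1,"ax":0,"ay":0,"az":0},{"hand":0,"x":0,"y":0,"z":-3,"ax":0,"ay":0,"az":0},{"hand":0,"x":0,"y":0,"z":-5.5,"ax":0,"ay":0,"az":0},{"hand":0,"x":1,"y":-0.4,"z":-7,"ax":0,"ay":0,"az":0},{"hand":0,"x":3.5,"y":-1.2,"z":-7,"ax":0,"ay":0,"az":0.02},{"hand":0,"x":6.5,"y":-2.2,"z":-7,"ax":0,"ay":0,"az":0.04},{"hand":0,"x":9.5,"y":-3,"z":-7,"ax":0,"ay":0,"az":0.06},{"hand":0,"x":12.5,"y":-3.8,"z":-7,"ax":0,"ay":0,"az":0.08},{"hand":0,"x":15.5,"y":-4.5,"z":-7,"ax":0,"ay":0,"az":0.1},{"hand":0,"x":18,"y":-5.2,"z":-7,"ax":0,"ay":0,"az":0.113},{"hand":0,"x":20,"y":-5.5,"z":-7,"ax":0,"ay":0,"az":0.113},{"hand":0,"x":20,"y":-5.5,"z":-7,"ax":0,"ay":0,"az":0.113}]' 60; python3 go.py 439 308.4 160 91.2
python3 - <<'E'
from rig import get_image
import cv2,numpy as np
from h import *
for n in ("scene","top"):
    p,d=get_image(n);np.savez(f"m_{n}.npz",p=p,d=d)
    cv2.imwrite(f"pics/{n}8.png",cv2.resize(p[180:280,270:420,::-1] if n=="scene" else p[130:230,200:350,::-1],None,fx=5,fy=5))
E
```

```text
t: 8.52
ee_pos: [449.9, 219.0, 156.6]
orientation: [[-0.023, 1.0, 0.001], [1.0, 0.023, 0.001], [0.001, 0.001, -1.0]]
wrist_force: [0.2, 0.0, -2.2]
finger_gap: 19.0
t 8.52 pos [449.9 219.  156.6] jaw 91.34 gap 19.0 F [ 0.2  0.  -2.2] j [ 21.  22. 107.   0.  51. -71.]
shift cm [ 8.97 -0.88 -0.33] rot [ 0.0006 -0.0008  0.0024]
```

View pics/scene8.png

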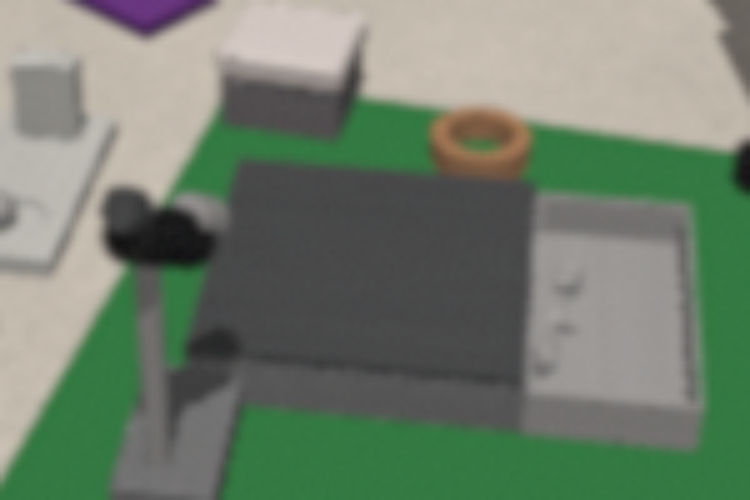

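View pics/top8.png

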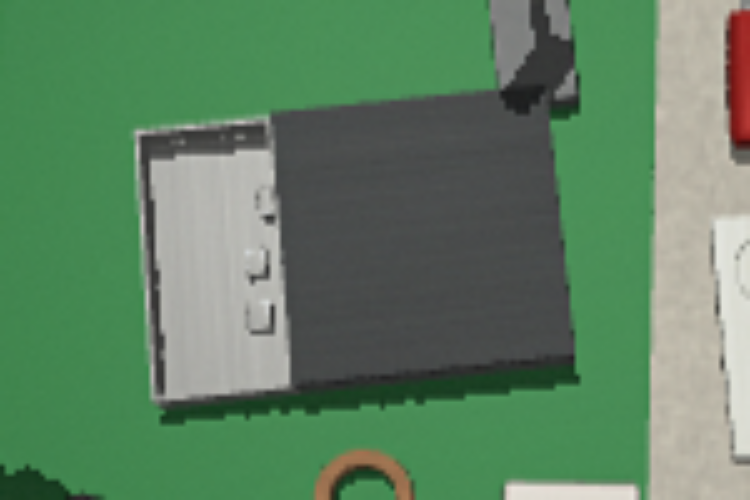

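All three chips lie in the pan, at top-crop (265,203), (258,263) and (260,316). I'll check their stage-frame coordinates, and move the scraper on to the bench.

```bash
python3 - <<'E'
from h import *
np.set_printoptions(precision=1,suppress=True)
c,s=np.cos(np.radians(7.7)),np.sin(np.radians(7.7))
for n in("top","scene"):
    p,W=cloud(n,f"m_{n}.npz");W=W.reshape(-1,3);r=W[:,:2]-[544.5,-67];S=np.c_[r@[c,s],r@[-s,c],W[:,2]]
    m=((abs(S[:,0])<78)&(S[:,1]>88)&(S[:,1]<160)&(S[:,2]>6.5)).astype(np.uint8).reshape(400,640)
    N,L=cv2.connectedComponents(m,connectivity=4)
    for i in range(1,N):
        q=S[L.reshape(-1)==i]
        if len(q)>4:print(n,len(q),q.mean(0),q.min(0),q.max(0))
E
python3 -m crank '[{"hand":0,"x":1.5,"y":-0.1,"z":0,"ax":0,"ay":0,"az":0},{"hand":0,"x":4,"y":-0.4,"z":1,"ax":0,"ay":0,"az":0},{"hand":0,"x":6.5,"y":-0.6,"z":3,"ax":0,"ay":0,"az":0},{"hand":0,"x":8.3,"y":-0.8,"z":5,"ax":0,"ay":0,"az":0},{"hand":0,"x":9,"y":-0.9,"z":7,"ax":0,"ay":0,"az":0},{"hand":0,"x":9,"y":-0.9,"z":8.5,"ax":0,"ay":0,"az":0},{"hand":0,"x":9,"y":-0.9,"z":9.7,"ax":0,"ay":0,"az":0},{"hand":0,"x":9,"y":-0.9,"z":10.2,"ax":0,"ay":0,"az":0},{"hand":0,"x":9,"y":-0.9,"z":10.2,"ax":0,"ay":0,"az":0}]' 60; python3 go.py 439 308.4 49.4 91.2
```

```text
top 17 [33.7 93.5 12.4] [26.2 89.7  9. ] [41.4 97.5 15.4]
top 19 [ -1.9 104.5   9.5] [-8.5 99.5  6.9] [  5.  109.6  12.3]
top 22 [-35.  103.6   9.9] [-43.2  98.2   6.7] [-26.7 108.9  13.4]
scene 27 [-31.9 103.6  10.2] [-42.8  97.7   7.1] [-22.9 111.3  13. ]
scene 24 [  2.4 103.9  10.5] [-5.2 98.3  7.8] [  9.9 109.2  12.7]
scene 21 [40.2 94.2 13.3] [27.9 91.3  7.1] [46.2 97.2 17.2]
t: 9.37
ee_pos: [439.9, 305.3, 53.1]
orientation: [[-0.02, 1.0, -0.001], [1.0, 0.02, -0.001], [-0.001, -0.001, -1.0]]
wrist_force: [0.5, -0.6, -1.5]
finger_gap: 18.9
t 9.37 pos [439.9 305.3  53.1] jaw 91.15 gap 18.9 F [ 0.5 -0.6 -1.5] j [ 30.  35. 104.  -0.  41. -61.]
shift cm [ 0.31 -0.09  0.37] rot [-0.0013  0.0008 -0.0009]
```

All three chips are at y 93–104 mm and well below 30 mm, so step 1 looks met. Next I'll set the scraper down and release it.

```bash
python3 -m crank '[{"hand":0,"x":0,"y":0,"z":0.2,"ax":0,"ay":0,"az":0},{"hand":0,"x":0,"y":0,"z":0.35,"ax":0,"ay":0,"az":0},{"hand":0,"x":0,"y":0,"z":0.4,"ax":0,"ay":0,"az":0},{"hand":0,"x":0,"y":0,"z":0.4,"ax":0,"ay":0,"az":0},{"hand":0.3,"x":0,"y":0,"z":0.4,"ax":0,"ay":0,"az":0},{"hand":0.6,"x":0,"y":0,"z":0.4,"ax":0,"ay":0,"az":0},{"hand":0.7,"x":0,"y":0,"z":0.4,"ax":0,"ay":0,"az":0},{"hand":0.7,"x":0,"y":0,"z":0.4,"ax":0,"ay":0,"az":0},{"hand":0.7,"x":0,"y":0,"z":0.4,"ax":0,"ay":0,"az":0},{"hand":0.7,"x":0,"y":0,"z":0.4,"ax":0,"ay":0,"az":0},{"hand":0.7,"x":0,"y":0,"z":-1,"ax":0,"ay":0,"az":0},{"hand":0.7,"x":0,"y":0,"z":-3.5,"ax":0,"ay":0,"az":0},{"hand":0.7,"x":0,"y":0,"z":-7,"ax":0,"ay":0,"az":0},{"hand":0.7,"x":0,"y":0,"z":-11,"ax":0,"ay":0,"az":0},{"hand":0.7,"x":0,"y":0,"z":-15,"ax":0,"ay":0,"az":0},{"hand":0.7,"x":0,"y":0,"z":-15,"ax":0,"ay":0,"az":0}]' 60; python3 go.py 444.7 -293 200 6.5
python3 - <<'E'
from rig import get_image
import cv2
p,d=get_image("scene");cv2.imwrite("pics/s9.png",cv2.resize(p[130:290,400:600,::-1],None,fx=4,fy=4))
E
```

```text
t: 10.7
ee_pos: [442.3, 307.8, 211.2]
orientation: [[-0.021, 1.0, 0.01], [1.0, 0.021, 0.006], [0.005, 0.01, -1.0]]
wrist_force: [0.9, 0.5, 0.6]
finger_gap: 60.2
t 10.7 pos [442.3 307.8 211.2] jaw 91.23 gap 60.2 F [0.9 0.5 0.6] j [ 30.  21.  99.   0.  59. -61.]
shift cm [-60.08  -1.06   0.79] rot [ 0.004  -0.0115  1.4787]
```

View pics/s9.png

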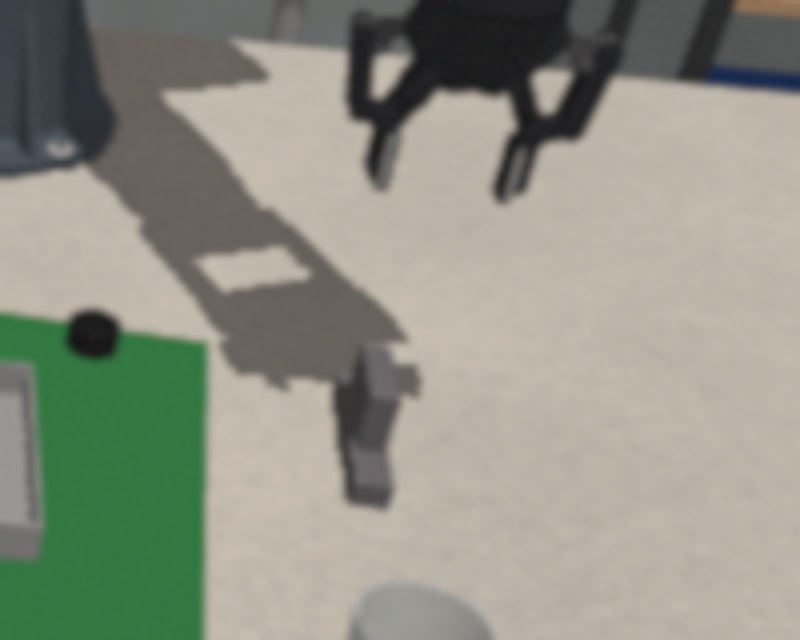

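The scraper stands upright and released on the bench at crop (370,425). Next is the tray.

```bash
python3 -m crank '[{"hand":0.6,"x":-1,"y":0,"z":0,"ax":0,"ay":0,"az":0.05},{"hand":0.6,"x":-3.5,"y":0,"z":0,"ax":0,"ay":0,"az":0.15},{"hand":0.6,"x":-7,"y":0,"z":0,"ax":0,"ay":0,"az":0.25},{"hand":0.6,"x":-10.5,"y":-0.1,"z":0,"ax":0,"ay":0,"az":0.35},{"hand":0.6,"x":-14,"y":-0.2,"z":0,"ax":0,"ay":0,"az":0.45},{"hand":0.6,"x":-17.5,"y":-0.3,"z":0,"ax":0,"ay":0,"az":0.55},{"hand":0.6,"x":-21,"y":-0.4,"z":0,"ax":0,"ay":0,"az":0.65},{"hand":0.6,"x":-24.5,"y":-0.5,"z":0,"ax":0,"ay":0,"az":0.75},{"hand":0.6,"x":-28,"y":-0.6,"z":0,"ax":0,"ay":0,"az":0.85},{"hand":0.6,"x":-31.5,"y":-0.7,"z":0,"ax":0,"ay":0,"az":0.95},{"hand":0.6,"x":-35,"y":-0.8,"z":0,"ax":0,"ay":0,"az":1.05},{"hand":0.6,"x":-38.5,"y":-0.9,"z":0,"ax":0,"ay":0,"az":1.15},{"hand":0.6,"x":-42,"y":-1,"z":0,"ax":0,"ay":0,"az":1.25},{"hand":0.6,"x":-45.5,"y":-1,"z":0,"ax":0,"ay":0,"az":1.35},{"hand":0.6,"x":-49,"y":-1,"z":0,"ax":0,"ay":0,"az":1.43},{"hand":0.6,"x":-52.5,"y":-1,"z":0,"ax":0,"ay":0,"az":1.479},{"hand":0.6,"x":-56,"y":-1,"z":0,"ax":0,"ay":0,"az":1.479},{"hand":0.6,"x":-59,"y":-1,"z":0.5,"ax":0,"ay":0,"az":1.479},{"hand":0.6,"x":-60,"y":-1,"z":0.8,"ax":0,"ay":0,"az":1.479},{"hand":0.6,"x":-60,"y":-1,"z":0.8,"ax":0,"ay":0,"az":1.479}]' 60; python3 go.py 444.7 -293 120 6.5
```

```text
t: 12.42
ee_pos: [441.8, -295.2, 194.2]
orientation: [[0.994, 0.11, -0.002], [0.11, -0.994, 0.001], [-0.002, -0.001, -1.0]]
wrist_force: [-0.9, 0.4, 0.5]
finger_gap: 51.4
t 12.42 pos [ 441.8 -295.2  194.2] jaw 6.33 gap 51.4 F [-0.9  0.4  0.5] j [-39.  22. 100.  -0.  58. -45.]
shift cm [ 0.32 -0.18  7.42] rot [-0.0014  0.0016 -0.0029]
```

```bash
python3 -m crank '[{"hand":0.6,"x":0.2,"y":-0.1,"z":2,"ax":0,"ay":0,"az":-0.003},{"hand":0.6,"x":0.3,"y":-0.2,"z":5,"ax":0,"ay":0,"az":-0.003},{"hand":0.6,"x":0.3,"y":-0.2,"z":7,"ax":0,"ay":0,"az":-0.003},{"hand":0.6,"x":0.3,"y":-0.2,"z":7.4,"ax":0,"ay":0,"az":-0.003},{"hand":0.6,"x":0.3,"y":-0.2,"z":7.4,"ax":0,"ay":0,"az":-0.003},{"hand":0.6,"x":0.3,"y":-0.2,"z":7.4,"ax":0,"ay":0,"az":-0.003}]' 60; python3 go.py 444.7 -293 46 6.5
python3 - <<'E'
from rig import get_image
import cv2
p,d=get_image("scene");cv2.imwrite("pics/s10.png",cv2.resize(p[130:250,210:360,::-1],None,fx=5,fy=5))
p,d=get_image("top");cv2.imwrite("pics/t10.png",cv2.resize(p[130:250,290:440,::-1],None,fx=5,fy=5))
E
```

```text
t: 12.92
ee_pos: [445.7, -291.0, 122.6]
orientation: [[0.993, 0.116, 0.0], [0.116, -0.993, -0.0], [0.0, 0.0, -1.0]]
wrist_force: [0.3, 0.1, 0.1]
finger_gap: 51.4
t 12.92 pos [ 445.7 -291.   122.6] jaw 6.69 gap 51.4 F [0.3 0.1 0.1] j [-38.  28. 103.   0.  49. -45.]
shift cm [-0.13  0.18  7.66] rot [ 0.0003 -0.0004  0.0033]
```

View pics/s10.png

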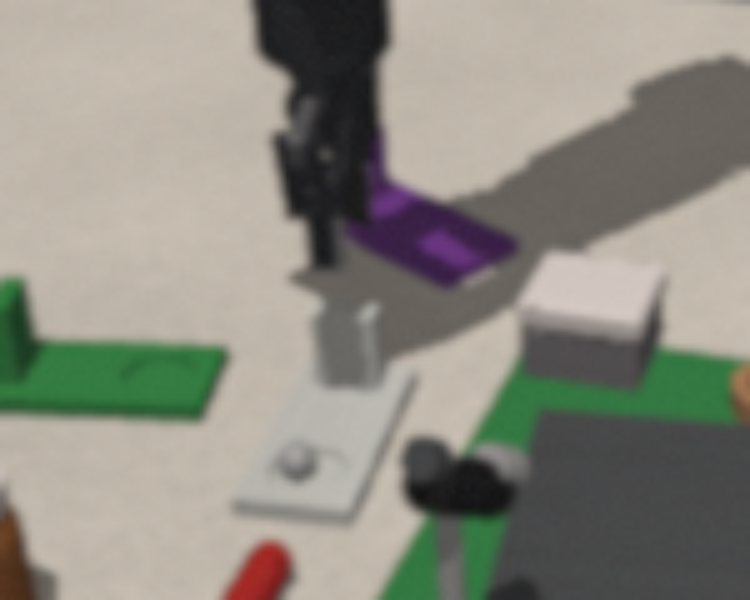

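View pics/t10.png

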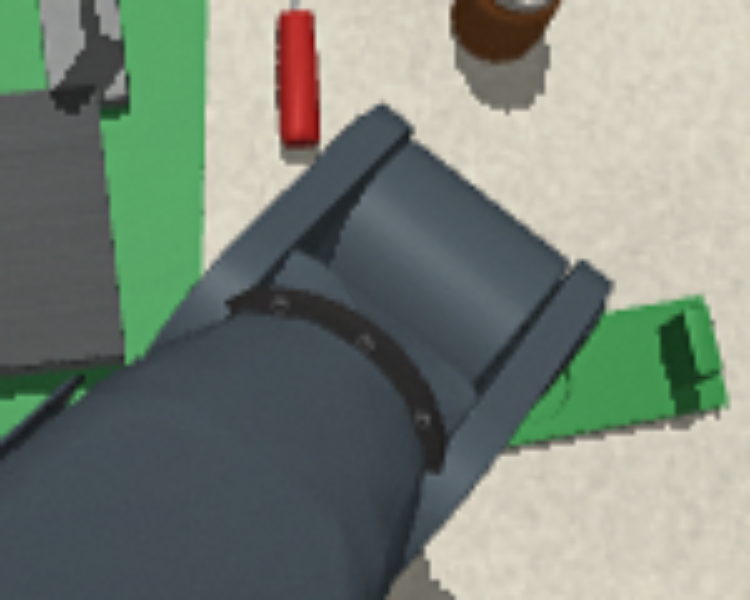

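The open fingers are above the aluminium handle at scene-crop (345,345), and the ball sits in its pocket at (297,460). I'll go down and close gently.

```bash
python3 -m crank '[{"hand":0.6,"x":-0.1,"y":0.1,"z":1.5,"ax":0,"ay":0,"az":0},{"hand":0.6,"x":-0.1,"y":0.1,"z":3.5,"ax":0,"ay":0,"az":0},{"hand":0.6,"x":-0.1,"y":0.1,"z":5.5,"ax":0,"ay":0,"az":0},{"hand":0.6,"x":-0.1,"y":0.1,"z":7,"ax":0,"ay":0,"az":0},{"hand":0.6,"x":-0.1,"y":0.1,"z":7.7,"ax":0,"ay":0,"az":0},{"hand":0.6,"x":-0.1,"y":0.1,"z":7.8,"ax":0,"ay":0,"az":0},{"hand":0.6,"x":-0.1,"y":0.1,"z":7.8,"ax":0,"ay":0,"az":0},{"hand":0.6,"x":-0.1,"y":0.1,"z":7.8,"ax":0,"ay":0,"az":0}]' 40; python3 go.py 444.7 -293 44 6.5
python3 - <<'E'
from rig import get_image
import cv2
p,d=get_image("scene");cv2.imwrite("pics/s11.png",cv2.resize(p[130:250,210:360,::-1],None,fx=5,fy=5))
E
```

```text
t: 13.68
ee_pos: [445.0, -293.0, 45.0]
orientation: [[0.993, 0.116, 0.001], [0.116, -0.993, -0.001], [0.001, 0.001, -1.0]]
wrist_force: [0.1, -0.3, 0.1]
finger_gap: 51.5
t 13.68 pos [ 445. -293.   45.] jaw 6.64 gap 51.5 F [ 0.1 -0.3  0.1] j [-38.  35. 105.  -0.  40. -45.]
shift cm [-0.03 -0.01  0.1 ] rot [ 0.0013 -0.0013  0.0025]
```

View pics/s11.png

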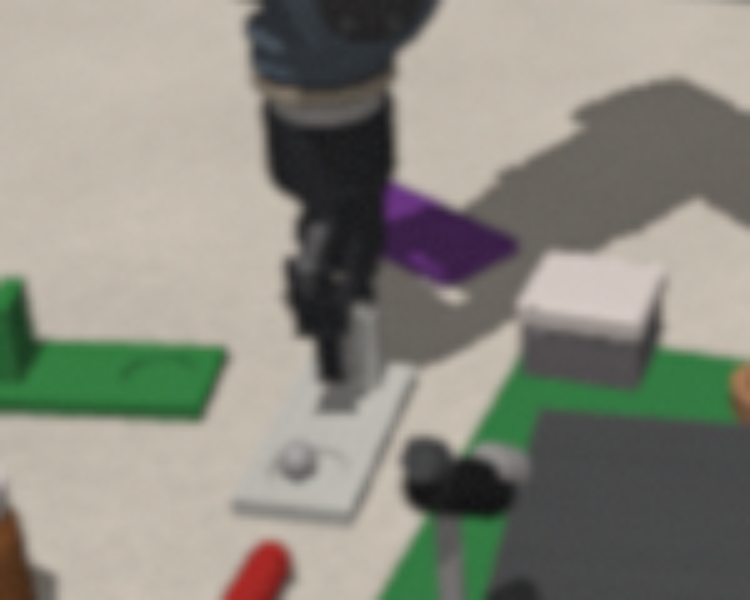

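The near finger is in front of the fin at crop (332,365), slightly off-centre but on the fin, and clear of the ball at (297,460). I'll close slowly at low force, then firm up.

```bash
python3 -m crank '[{"hand":0.5,"x":0,"y":0,"z":0,"ax":0,"ay":0,"az":0},{"hand":0.43,"x":0,"y":0,"z":0,"ax":0,"ay":0,"az":0},{"hand":0.37,"x":0,"y":0,"z":0,"ax":0,"ay":0,"az":0},{"hand":0.31,"x":0,"y":0,"z":0,"ax":0,"ay":0,"az":0},{"hand":0.27,"x":0,"y":0,"z":0,"ax":0,"ay":0,"az":0},{"hand":0.23,"x":0,"y":0,"z":0,"ax":0,"ay":0,"az":0},{"hand":0.2,"x":0,"y":0,"z":0,"ax":0,"ay":0,"az":0},{"hand":0.17,"x":0,"y":0,"z":0,"ax":0,"ay":0,"az":0},{"hand":0.14,"x":0,"y":0,"z":0,"ax":0,"ay":0,"az":0},{"hand":0.1,"x":0,"y":0,"z":0,"ax":0,"ay":0,"az":0},{"hand":0.05,"x":0,"y":0,"z":0,"ax":0,"ay":0,"az":0},{"hand":0,"x":0,"y":0,"z":0,"ax":0,"ay":0,"az":0}]' 25
python3 -m crank '[{"hand":0,"x":0,"y":0,"z":0,"ax":0,"ay":0,"az":0},{"hand":0,"x":0,"y":0,"z":0,"ax":0,"ay":0,"az":0},{"hand":0,"x":0,"y":0,"z":0,"ax":0,"ay":0,"az":0}]' 70; python3 go.py 444.7 -293 150 6.5
```

```text
t: 14.73
ee_pos: [444.4, -292.6, 43.8]
orientation: [[0.993, 0.116, -0.0], [0.116, -0.993, -0.0], [-0.0, 0.0, -1.0]]
wrist_force: [-1.1, -0.9, 2.2]
finger_gap: 16.1
t: 14.98
ee_pos: [444.5, -292.7, 43.9]
orientation: [[0.993, 0.116, 0.0], [0.116, -0.993, -0.0], [0.0, 0.0, -1.0]]
wrist_force: [-1.9, -0.4, 3.8]
finger_gap: 15.2
t 14.98 pos [ 444.5 -292.7   43.9] jaw 6.65 gap 15.2 F [-1.9 -0.4  3.8] j [-38.  35. 105.  -0.  40. -45.]
shift cm [  0.02   0.04 -10.61] rot [ 0.0002 -0.0001  0.0026]
```

Gripped at a gap of about 16 mm, as the fin should be. I'll lift gently.

```bash
python3 -m crank '[{"hand":0,"x":0,"y":0,"z":-0.1,"ax":0,"ay":0,"az":0},{"hand":0,"x":0,"y":0,"z":-0.3,"ax":0,"ay":0,"az":0},{"hand":0,"x":0,"y":0,"z":-0.6,"ax":0,"ay":0,"az":0},{"hand":0,"x":0,"y":0,"z":-1,"ax":0,"ay":0,"az":0},{"hand":0,"x":0,"y":0,"z":-1.5,"ax":0,"ay":0,"az":0},{"hand":0,"x":0,"y":0,"z":-2,"ax":0,"ay":0,"az":0},{"hand":0,"x":0,"y":0,"z":-2.5,"ax":0,"ay":0,"az":0},{"hand":0,"x":0,"y":0,"z":-3,"ax":0,"ay":0,"az":0},{"hand":0,"x":0,"y":0,"z":-3.5,"ax":0,"ay":0,"az":0},{"hand":0,"x":0,"y":0,"z":-3.9,"ax":0,"ay":0,"az":0},{"hand":0,"x":0,"y":0,"z":-4.2,"ax":0,"ay":0,"az":0},{"hand":0,"x":0,"y":0,"z":-4.3,"ax":0,"ay":0,"az":0},{"hand":0,"x":0,"y":0,"z":-4.3,"ax":0,"ay":0,"az":0}]' 70; python3 go.py 444.7 -293 150 6.5
python3 - <<'E'
from rig import get_image
import cv2
p,d=get_image("scene");cv2.imwrite("pics/s12.png",cv2.resize(p[130:250,210:360,::-1],None,fx=5,fy=5))
E
```

```text
t: 16.07
ee_pos: [444.5, -292.6, 87.0]
orientation: [[0.993, 0.116, 0.0], [0.116, -0.993, -0.0], [0.0, 0.0, -1.0]]
wrist_force: [-0.5, 0.2, -3.2]
finger_gap: 15.2
t 16.07 pos [ 444.5 -292.6   87. ] jaw 6.64 gap 15.2 F [-0.5  0.2 -3.2] j [-38.  31. 104.  -0.  44. -45.]
shift cm [ 0.02  0.04 -6.3 ] rot [ 0.0003 -0.0002  0.0025]
```

View pics/s12.png

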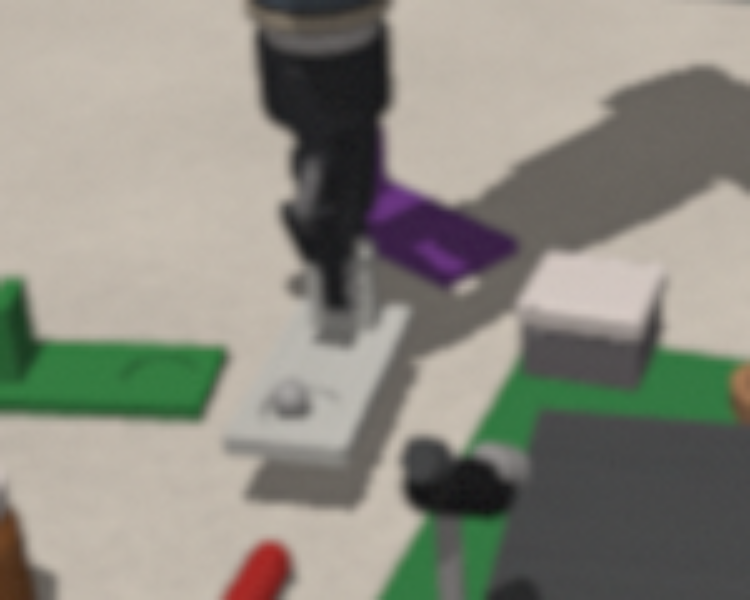

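The tray is up and level, with its shadow below, and the ball is in its pocket at crop (290,400). I'll raise it to the final height first, then traverse smoothly.

```bash
python3 -m crank '[{"hand":0,"x":0,"y":0,"z":-0.1,"ax":0,"ay":0,"az":0},{"hand":0,"x":0,"y":0,"z":-0.4,"ax":0,"ay":0,"az":0},{"hand":0,"x":0,"y":0,"z":-0.8,"ax":0,"ay":0,"az":0},{"hand":0,"x":0,"y":0,"z":-1.3,"ax":0,"ay":0,"az":0},{"hand":0,"x":0,"y":0,"z":-1.9,"ax":0,"ay":0,"az":0},{"hand":0,"x":0,"y":0,"z":-2.5,"ax":0,"ay":0,"az":0},{"hand":0,"x":0,"y":0,"z":-3.1,"ax":0,"ay":0,"az":0},{"hand":0,"x":0,"y":0,"z":-3.7,"ax":0,"ay":0,"az":0},{"hand":0,"x":0,"y":0,"z":-4.3,"ax":0,"ay":0,"az":0},{"hand":0,"x":0,"y":0,"z":-4.8,"ax":0,"ay":0,"az":0},{"hand":0,"x":0,"y":0,"z":-5.1,"ax":0,"ay":0,"az":0},{"hand":0,"x":0,"y":0,"z":-5.3,"ax":0,"ay":0,"az":0},{"hand":0,"x":0,"y":0,"z":-5.3,"ax":0,"ay":0,"az":0},{"hand":0,"x":0,"y":0,"z":-5.3,"ax":0,"ay":0,"az":0}]' 70; python3 go.py 455.1 -77.3 140 6.64
```

```text
t: 17.28
ee_pos: [444.4, -292.5, 139.7]
orientation: [[0.993, 0.116, -0.0], [0.116, -0.993, 0.0], [-0.0, -0.0, -1.0]]
wrist_force: [-1.5, -0.1, -2.9]
finger_gap: 15.1
t 17.28 pos [ 444.4 -292.5  139.7] jaw 6.65 gap 15.1 F [-1.5 -0.1 -2.9] j [-38.  26. 103.  -0.  51. -45.]
shift cm [  3.56 -21.25  -0.03] rot [-0.0001  0.0001  0.0002]
```

```bash
python3 -m crank '[{"hand":0,"x":0.03,"y":-0.2,"z":0,"ax":0,"ay":0,"az":0},{"hand":0,"x":0.08,"y":-0.5,"z":0,"ax":0,"ay":0,"az":0},{"hand":0,"x":0.17,"y":-1,"z":0,"ax":0,"ay":0,"az":0},{"hand":0,"x":0.27,"y":-1.6,"z":0,"ax":0,"ay":0,"az":0},{"hand":0,"x":0.4,"y":-2.3,"z":0,"ax":0,"ay":0,"az":0},{"hand":0,"x":0.5,"y":-3,"z":0,"ax":0,"ay":0,"az":0},{"hand":0,"x":0.62,"y":-3.7,"z":0,"ax":0,"ay":0,"az":0},{"hand":0,"x":0.74,"y":-4.4,"z":0,"ax":0,"ay":0,"az":0},{"hand":0,"x":0.85,"y":-5.1,"z":0,"ax":0,"ay":0,"az":0},{"hand":0,"x":0.97,"y":-5.8,"z":0,"ax":0,"ay":0,"az":0},{"hand":0,"x":1.09,"y":-6.5,"z":0,"ax":0,"ay":0,"az":0},{"hand":0,"x":1.2,"y":-7.2,"z":0,"ax":0,"ay":0,"az":0},{"hand":0,"x":1.32,"y":-7.9,"z":0,"ax":0,"ay":0,"az":0},{"hand":0,"x":1.44,"y":-8.6,"z":0,"ax":0,"ay":0,"az":0},{"hand":0,"x":1.55,"y":-9.3,"z":0,"ax":0,"ay":0,"az":0},{"hand":0,"x":1.65,"y":-9.9,"z":0,"ax":0,"ay":0,"az":0},{"hand":0,"x":1.73,"y":-10.3,"z":0,"ax":0,"ay":0,"az":0},{"hand":0,"x":1.77,"y":-10.6,"z":0,"ax":0,"ay":0,"az":0},{"hand":0,"x":1.78,"y":-10.6,"z":0,"ax":0,"ay":0,"az":0}]' 70; python3 go.py 455.1 -77.3 140 6.64
python3 - <<'E'
from rig import get_image
import cv2
p,d=get_image("scene");cv2.imwrite("pics/s13.png",cv2.resize(p[130:280,220:420,::-1],None,fx=4,fy=4))
E
```

```text
t: 18.87
ee_pos: [449.8, -184.8, 139.8]
orientation: [[0.993, 0.116, -0.0], [0.116, -0.993, 0.0], [-0.0, -0.0, -1.0]]
wrist_force: [0.0, -0.1, -2.8]
finger_gap: 15.3
t 18.87 pos [ 449.8 -184.8  139.8] jaw 6.67 gap 15.3 F [ 0.  -0.1 -2.8] j [-28.  22. 109.   0.  48. -34.]
shift cm [  1.77 -10.61  -0.02] rot [-0.0001  0.0001  0.0005]
```

View pics/s13.png

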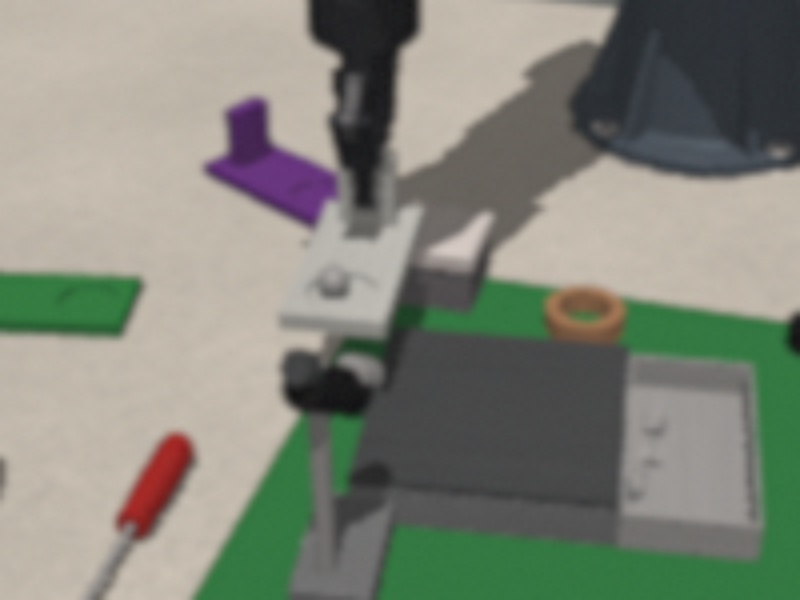

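The tray is halfway across and level. The ball is in its pocket at (333,283) and well behind the camera head. The second half is the same move.

```bash
python3 -m crank '[{"hand":0,"x":0.03,"y":-0.2,"z":0,"ax":0,"ay":0,"az":0},{"hand":0,"x":0.08,"y":-0.5,"z":0,"ax":0,"ay":0,"az":0},{"hand":0,"x":0.17,"y":-1,"z":0,"ax":0,"ay":0,"az":0},{"hand":0,"x":0.27,"y":-1.6,"z":0,"ax":0,"ay":0,"az":0},{"hand":0,"x":0.4,"y":-2.3,"z":0,"ax":0,"ay":0,"az":0},{"hand":0,"x":0.5,"y":-3,"z":0,"ax":0,"ay":0,"az":0},{"hand":0,"x":0.62,"y":-3.7,"z":0,"ax":0,"ay":0,"az":0},{"hand":0,"x":0.74,"y":-4.4,"z":0,"ax":0,"ay":0,"az":0},{"hand":0,"x":0.85,"y":-5.1,"z":0,"ax":0,"ay":0,"az":0},{"hand":0,"x":0.97,"y":-5.8,"z":0,"ax":0,"ay":0,"az":0},{"hand":0,"x":1.09,"y":-6.5,"z":0,"ax":0,"ay":0,"az":0},{"hand":0,"x":1.2,"y":-7.2,"z":0,"ax":0,"ay":0,"az":0},{"hand":0,"x":1.32,"y":-7.9,"z":0,"ax":0,"ay":0,"az":0},{"hand":0,"x":1.44,"y":-8.6,"z":0,"ax":0,"ay":0,"az":0},{"hand":0,"x":1.55,"y":-9.3,"z":0,"ax":0,"ay":0,"az":0},{"hand":0,"x":1.65,"y":-9.9,"z":0,"ax":0,"ay":0,"az":0},{"hand":0,"x":1.73,"y":-10.3,"z":0,"ax":0,"ay":0,"az":0},{"hand":0,"x":1.77,"y":-10.6,"z":0,"ax":0,"ay":0,"az":0},{"hand":0,"x":1.78,"y":-10.6,"z":0,"ax":0,"ay":0,"az":0}]' 70
python3 -m crank '[{"hand":0,"x":0,"y":0,"z":0,"ax":0,"ay":0,"az":0},{"hand":0,"x":0,"y":0,"z":0,"ax":0,"ay":0,"az":0},{"hand":0,"x":0,"y":0,"z":0,"ax":0,"ay":0,"az":0},{"hand":0,"x":0,"y":0,"z":0,"ax":0,"ay":0,"az":0},{"hand":0,"x":0,"y":0,"z":0,"ax":0,"ay":0,"az":0},{"hand":0,"x":0,"y":0,"z":0,"ax":0,"ay":0,"az":0},{"hand":0,"x":0,"y":0,"z":0,"ax":0,"ay":0,"az":0},{"hand":0,"x":0,"y":0,"z":0,"ax":0,"ay":0,"az":0}]' 70
python3 go.py 455.1 -77.3 140 6.64
python3 - <<'E'
from rig import get_image
from h import *
np.set_printoptions(precision=1,suppress=True)
for n in("scene","top"):
    p,d=get_image(n);np.savez(f"f_{n}.npz",p=p,d=d)
    cv2.imwrite(f"pics/f_{n}.png",p[:,:,::-1])
    q,W=cloud(n,f"f_{n}.npz");W=W.reshape(-1,3)
    k=(W[:,0]>430)&(W[:,0]<620)&(W[:,1]>-130)&(W[:,1]<-10)&(W[:,2]>100)&(W[:,2]<113)
    P=W[k];print(n,len(P))
    if len(P)>50:
        print(cv2.minAreaRect(P[:,:2].astype(np.float32)),np.linalg.lstsq(np.c_[P[:,:2],np.ones(len(P))],P[:,2],rcond=None)[0]*[1e3,1e3,1])
        k=(W[:,0]>490)&(W[:,0]<620)&(W[:,1]>-130)&(W[:,1]<-10)&(W[:,2]>114)&(W[:,2]<135);print("ball",k.sum(),W[k].mean(0))
p=np.load("f_scene.npz")["p"];cv2.imwrite("pics/f_crop.png",cv2.resize(p[130:280,220:420,::-1],None,fx=4,fy=4))
E
```

```text
t: 20.5
ee_pos: [455.3, -77.4, 139.8]
orientation: [[0.993, 0.116, -0.0], [0.116, -0.993, 0.0], [-0.0, -0.0, -1.0]]
wrist_force: [-0.1, 0.6, -2.8]
finger_gap: 15.2
t: 21.17
ee_pos: [455.3, -77.9, 139.8]
orientation: [[0.993, 0.116, 0.0], [0.116, -0.993, -0.0], [0.0, 0.0, -1.0]]
wrist_force: [0.2, -0.3, -3.5]
finger_gap: 15.4
t 21.17 pos [455.3 -77.9 139.8] jaw 6.64 gap 15.4 F [ 0.2 -0.3 -3.5] j [-15.  20. 113.  -0.  47. -22.]
shift cm [-0.01 -0.07 -0.02] rot [ 0. -0.  0.]
scene 788
((508.5386962890625, -72.08050537109375), (153.39988708496094, 70.25989532470703), 6.379397392272949) [-19.4  -9.  116.6]
ball 47 [553.5 -71.2 120.5]
top 31
```

View pics/f_crop.png

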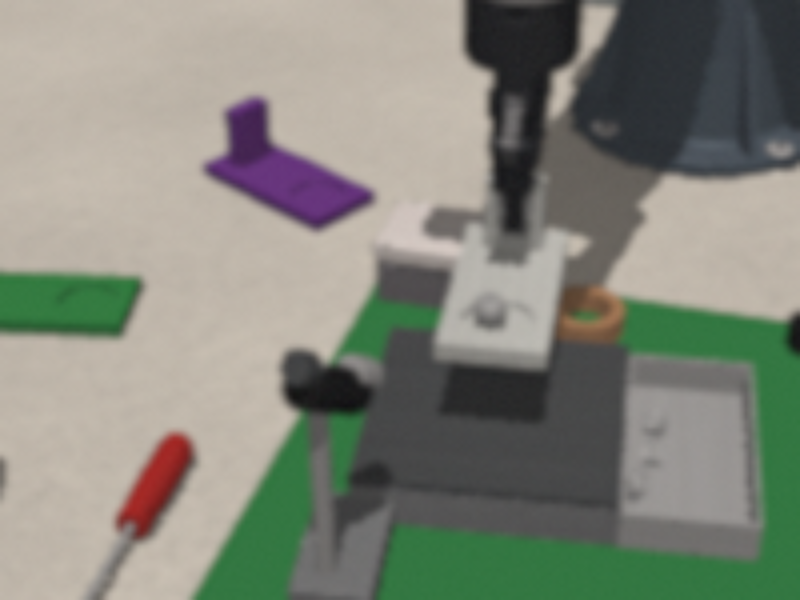

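View pics/f_scene.png

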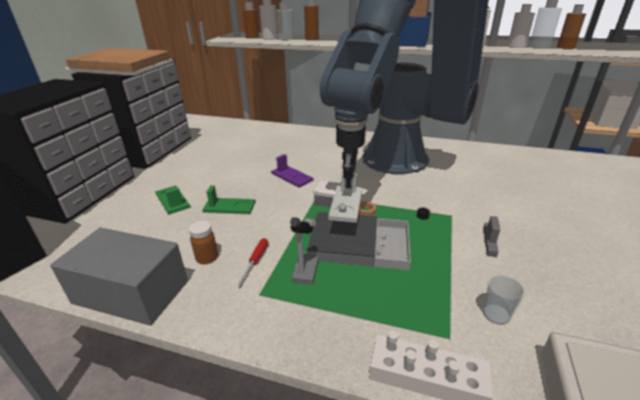

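View pics/f_top.png

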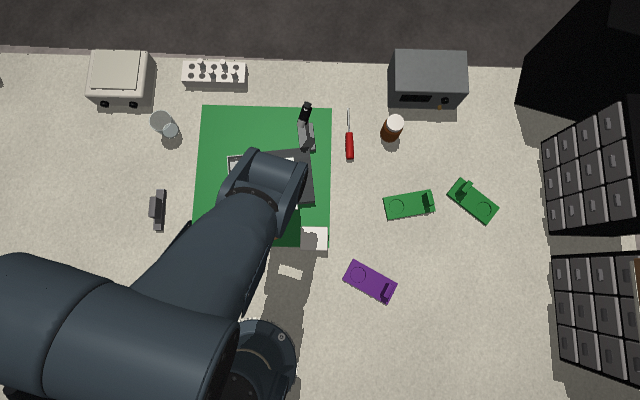

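The final view agrees with the plan:
- **Tray:** it is over the stage with its pocket at about (548, -67.5), against the stage middle at (544.5, -67). Tilt is about 0.02 rad and the underside is about 59 mm above the stage.
- **Ball and chips:** the ball is at crop (490,312), in its pocket, and the three chips are in the pan.
- **Scraper and bystanders:** the scraper stands at scene (492,235), and the bystanders in view look where they were.

I'm handing it in.

```bash
python3 -c "
from rig import ctrl
print(ctrl.close_job())"
```

```text
the job is handed in; nothing more can be done
None
```

I swept the three chips off the stage into the catch pan in one stroke of the scraper, then set the scraper back upright on the bench at its original spot. I then lifted the aluminium tray by its handle and handed the job in at about t = 21 s of 72 s, still holding the tray still over the stage. The interface gives no verdict.

**Last checks:**
- **Chips:** all three in the pan, at stage y 93–104 mm and up to 17 mm above the bench. They were measured in both views after the sweep and still seen in the pan at the end.
- **Tray:** level to about 0.02 rad, underside about 59 mm above the stage. The pocket is within about 4 mm of the stage middle.
- **Grip and ball:** finger gap 15.4 mm on the fin, with the tray's weight showing on the wrist, and the ball still in its pocket.
- **Bystanders:** they looked unmoved, though I did not re-measure their positions at the end.

**Disagreements and gaps:**
- The camera and the arm differed by about 3–4 mm on the tray's place, well inside the 35 mm allowed.
- At the end the top camera was blocked by the arm, so the tray check rests on the scene camera and the arm's own readings.
- My first move call was refused because its rows left out some keys; nothing moved.

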